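# Strap a slim wine bottle into the marking cradle

### The arm

A 6-joint arm with a two-finger parallel gripper is mounted at the origin on the work surface. World frame = base frame: x ahead of the robot, y to its left, z up, the work surface at z = 0. Lengths are in m, angles in degrees, forces in N, time in s.
With the tool pointing down it reaches from about 0.325 to 0.9 m from the base axis. Payload 6.1 kg.
Tool frame: the origin (TCP) lies midway between the tips of the shut fingers; the grasp point (between the pads) lies 19 mm behind it; x points along the fingers, z is the direction in which the jaws open and shut, and the axes are right-handed (so a half turn about x gives the same grasp; the last joint's range is limited). The gripper opens to 87 mm and grips with 3 to 60 N. Pads are 19 mm wide; open, the fingers measure 117 mm over their backs; the gripper's body (75 mm by 190 mm) begins 51 mm behind the grasp point.
Start: joints at [-74.318, 12.628, 87.462, -0, 79.91, -7.225], TCP at [0.243, -0.576, 0.223] pointing down, gripper open.
Joint ranges: [-170.65, 170.65], [-52.31, 119.04], [5.05, 147.46], [-71.25, 251.25], [11.57, 151.72], [-153.62, 153.62]. Speed limits (degrees/s): [147.25, 147.25, 172.46, 180, 180, 180].

### API

Orientations are given as [roll, pitch, yaw] about the fixed x, y, z axes, in that order (R = Rz(yaw) Ry(pitch) Rx(roll)).
In Python, from station import ctrl gives the robot as it stands.
- The arm moves only by the tool play_rows, never from a script. Its arguments are lists of equal length, an entry for each row: "dr": the turn, a rotation vector about the tool's x, y, z in rad, a list of three; "offset": the shift along the tool's x, y, z in m, a list of three; "fingers": the closure in counts, from 0 (fully open) to 255 (shut). A call has 1 to 10 rows; each row shifts and turns the commanded pose from where the row before left it, along the tool's axes as they then stand; what a row does not reach is not made up. A row lasts 1/10 s, in which the tool goes at most 50 mm and 8.59 degrees, less where a joint would pass 70% of its speed; a pose out of reach is approached as far as the arm can. A call with a gripper value outside its range is refused whole. The fingers move at their own pace and stop on an object; the grip force is fixed at half the most. Time passes only in rows, so rows that do not move let the fingers close. It gives the time, the measured TCP pose, the force and the opening at its end, in the units of the state.
- ctrl.read_state(): the state, without advancing time (a new reading comes with each control period).
- ctrl.snapshot(name): name is "scene" or "top" or "wrist"; returns (picture, depth): 384x512x3 uint8, red, green, blue; 384x512 float32, m along the optical axis (not along the pixel's ray), 0 where there is no reading.
- ctrl.camera_info(name): a dict with "mtx" (3x3 intrinsics, pixels), "xyz" and "orientation" of the camera in the world; the wrist camera has in their place "mount" (4x4, takes a point from camera to tool coordinates, whose origin is the TCP and whose axes are the tool frame's). Camera axes: x right, y up, looking along -z (the intrinsics and any distortion apply to the point x, -y, -z); pixel columns grow to the right and rows downward; lengths in m; the calibration is good to about 2 mm. A picture is of the moment at which its call begins: read the wrist's pose just before it. camera_info takes no time and is no camera call.
- ctrl.sign_off(): hands the job in, once; it reports no verdict.
The state is a dict: "clock": time; "q": joint angles; "joint_vel": joint speeds; "tau": joint torques, N m; "position": TCP position; "tcp_rot": TCP orientation; "ft_force": force on the tool from outside, world axes, zero at the start; "torque": the same for the moment, N m; "grip_width": finger opening in m.
Only numpy, scipy, OpenCV 4.12 (cv2) and the standard library are available. Lean on these libraries where they do the work, as an engineer would, in place of code of your own. Each camera call takes 0.05 s, during which the arm holds its last target.

### The job

Take the slim bottle off its wooden rest and lay it in the two V-blocks of the metal cradle, neck pointing away from the end stop, then push it along until its base bears firmly against the end stop (press with some 5 to 10 N; over 18 N may crack the glass). Then swing the hinged strap over and press it down until its rubber pad clamps the bottle firmly (about 10 N on the pad, never above 22 N), and let go. Set everything down gently and leave the other things on the bench where they are.

Things in the scene. Friction and masses are not known exactly. Their poses are not given: they have to be found in the camera images.
- bottle: Slim empty half-bottle of near-black glass, lying level, 0.35 to 0.6 kg. Straight body 54 mm in diameter, 170 mm long; with shoulder and 27 to 29 mm neck 300 mm. Origin on its axis, 92 mm from the base, near the centre of mass: grip here, across the body. x runs from neck to base; it may be rolled about x. Its axis lies 52 mm above the bench.
- bottle_base (a point): Centre of the bottle's flat base (on the axis, 92 mm along +x from the bottle's origin).
- cradle: Fixed metal cradle; origin on the bench below the seat, x along the V to the end stop, z up. Base plate 12 mm thick, x -115 to +125, y -87 to +63 mm. Two 90-degree steel V-blocks, 24 mm long, centred at x = +62 and -48 mm, tops 53 mm above the bench, 39 mm to either side; free for fingers from x = -36 to +50 mm. Hinge ears 110 mm tall at x 40 to 84, y -73 to -51 mm.
- seat (a point): Where the bottle's origin is when the bottle is fully home: 60 mm above the bench on the centre line of the V-blocks; axes as the cradle's. A bottle lying in the V-blocks but not yet at the stop has its origin on the x line through this point, at smaller x, and takes 3 to 6 N to slide (more if it is pressed down).
- stop: Fixed steel end stop, a plate 50 mm wide standing across the V. Origin at the middle of the face that the bottle's base must touch, level with the bottle's axis, 92 mm along x from the seat. It is rigid, and the measured poses are not good enough to set the contact force: feel for it, slowly.
- strap (a joint): Angle of the clamp strap about its hinge, rad: 0 = level across the V, growing as it opens (2.2 to 2.5 at the start, thrown back from the V); range -0.12 to 2.6. The hinge is stiff and stays where it is left: swinging the strap takes some 4 to 7 N at the handle. With the bottle seated the pad first touches at about 0.02 rad.
- strap_hinge (a point): Point on the strap's hinge axis, 62 mm along x from the seat, 58 mm to its -y side, 100 mm above the bench. The hinge axis is parallel to the cradle's x; opening turns the strap about +x. Turns with the strap: its y axis points along the strap to the handle end.
- strap_handle (a point): Grip point on the strap's handle, a round steel bar 14 mm in diameter, parallel to the hinge axis and 135 mm from it, standing out 50 mm from the strap's edge towards the neck end; the point is 32 mm from that edge (strap 24 mm wide, 8 mm thick). At angle a: cradle x = 18 mm, y = -58 + 135 cos a mm, z = 100 + 135 sin a mm. The bar can turn in a grip across it.
- pad: Black rubber clamp pad, 20 x 20 mm, under the strap, 58 mm from the hinge; origin at the middle of the face that presses on the bottle. It is sprung, 8 N per mm of squash, so 10 N on the bottle is little more than 1 mm (3 mm of handle travel) and adds about 4 N to the force felt at the handle.
- rest: Fixed wooden rest that the bottle lies in at the start, x along the bottle, origin on the bench. Two 22 mm V bars centred at x = -55 and +65 mm, tops 45 mm above the bench, leave 98 mm free between them; below is only a board 10 mm thick, 100 mm wide.
- tall_bottle: Full-size dark wine bottle standing on the bench, 74 mm in diameter, 300 mm tall; leave alone. Origin under its centre.
- jar: Amber jar with a steel cap, 84 mm in diameter, 100 mm tall; leave alone. Origin under its centre.
- collar: Steel pipe collar lying on the bench, 64 mm outside, 48 mm inside, 22 mm tall; leave alone. Origin under its centre.

How it is judged:
By the outcome, as a careful person would: the job done as asked, in the order asked, and still so for the second after the job is handed in, with the robot touching nothing.
It also fails if it takes over 72 s, if anything falls off the work surface, if the arm or the gripper's body presses on something with over 40 N, if the wrist force passes 120 N, or if a joint passes its speed limit or range.

## Working session

There is one attempt and no reset: what is moved stays moved. The work goes in short steps, Python scripts to look and compute and a tool call to move; the robot and the scene stay as the last step left them, time stands still between calls to the robot, and variables do not carry over. Pictures are saved under pics/ and viewed, and the job is handed in when it is done.

Besides the shell and the picture viewer there is one more tool, called after "Call:" as name(argument=value, ...), one argument or row to a line, values as JSON. play_rows: Moves the arm, as the interface text tells. Its arguments: {"type":"object","properties":{"dr":{"type":"array","items":{"type":"array","items":{"type":"number"}}},"offset":{"type":"array","items":{"type":"array","items":{"type":"number"}}},"fingers":{"type":"array","items":{"type":"number"}}},"required":["dr","offset","fingers"]}

```bash
ls; mkdir -p pics
python3 - <<'E'
from station import ctrl
import cv2,numpy as np
s=ctrl.read_state()
print(s)
for n in("scene","top","wrist"):
    p,d=ctrl.snapshot(n); cv2.imwrite(f"pics/{n}0.png",p[:,:,::-1]); np.savez(f"pics/{n}0.npz",p=p,d=d)
    print(n,ctrl.camera_info(n),d.min(),d.max(),(d==0).mean())
E
```

```text
pics
{'clock': 0.0, 'q': array([-7.43179794e+01,  1.26749641e+01,  8.75272505e+01, -2.26494014e-03,
        7.99102402e+01, -7.22467148e+00]), 'joint_vel': array([ 0.05705642, -0.02111078, -0.00340562, -0.07337258,  0.10422905,
        0.00354028]), 'tau': array([ 6.17128620e-06, -4.94616187e+01, -3.87373817e+01,  7.01065664e-02,
        5.71145257e-02, -1.31966490e-04]), 'position': array([ 0.2430841 , -0.57510165,  0.22142654]), 'tcp_rot': array([173.9109227 ,  89.88752311, 106.81801374]), 'ft_force': array([-0.11355006, -0.01420789, -0.06074482]), 'torque': array([0.01155814, 0.02957707, 0.01630452]), 'grip_width': 0.08703552262871216}
scene {'mtx': array([[424.01135679,   0.        , 256.33299728],
       [  0.        , 424.01135679, 190.59117586],
       [  0.        ,   0.        ,   1.        ]]), 'xyz': array([1.21688336, 0.56050789, 1.2424346 ]), 'orientation': array([ 36.17518264,  -0.46025487, 133.97319623])} 0.0 3.7188897 0.0043487548828125
top {'mtx': array([[468.07618597,   0.        , 249.46331578],
       [  0.        , 468.07618597, 190.46744222],
       [  0.        ,   0.        ,   1.        ]]), 'xyz': array([ 0.43145413, -0.00367702,  1.86434982]), 'orientation': array([ 4.83156215e+00,  2.98903677e-02, -9.15704626e+01])} 0.0 2.7461648 0.0040740966796875
wrist {'mtx': array([[266.58153808,   0.        , 253.44887244],
       [  0.        , 266.58153808, 187.93346903],
       [  0.        ,   0.        ,   1.        ]]), 'mount': array([[-1.14957368e-04,  2.47428581e-01, -9.68906128e-01,
        -1.62722603e-01],
       [-3.39249824e-04,  9.68906069e-01,  2.47428607e-01,
         6.74258944e-02],
       [ 9.99999936e-01,  3.57144975e-04, -2.74427889e-05,
        -3.61790735e-04],
       [ 0.00000000e+00,  0.00000000e+00,  0.00000000e+00,
         1.00000000e+00]])} 0.0 1.2593423 0.052449544270833336
```

View pics/scene0.png

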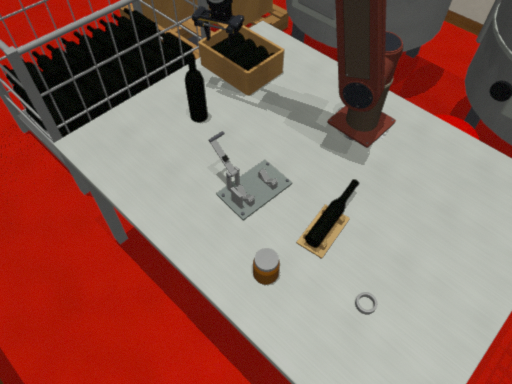

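View pics/top0.png

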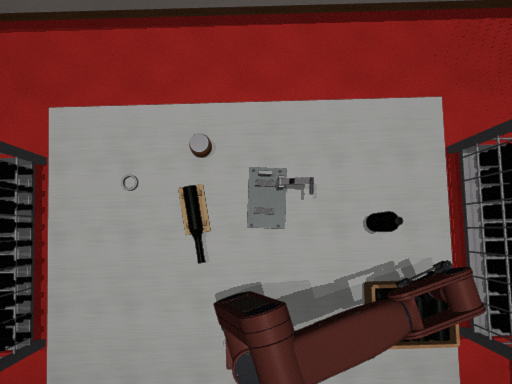

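View pics/wrist0.png

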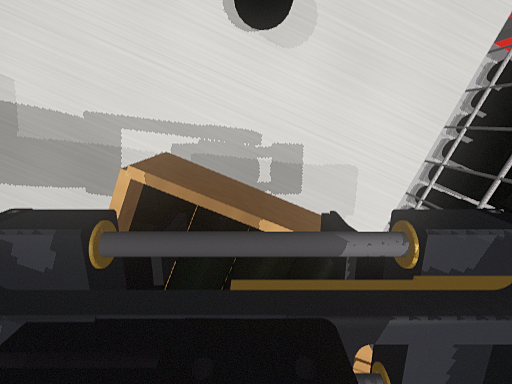

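```bash
cat > h.py <<'E'
import numpy as np,cv2
from scipy.spatial.transform import Rotation as R
from station import ctrl
def cam(n):
    c=ctrl.camera_info(n); K=c["mtx"]
    if "mount" in c:
        s=ctrl.read_state(); M=np.eye(4); M[:3,:3]=R.from_euler("xyz",s["tcp_rot"],degrees=True).as_matrix(); M[:3,3]=s["position"]
        T=M@c["mount"]; return K,T[:3,:3],T[:3,3]
    return K,R.from_euler("xyz",c["orientation"],degrees=True).as_matrix(),np.array(c["xyz"])
def ray(C,u,v):
    K,Rm,t=C; u=np.asarray(u,float);v=np.asarray(v,float)
    d=np.stack([(u-K[0,2])/K[0,0],-(v-K[1,2])/K[1,1],-np.ones_like(u)],-1)
    return d@Rm.T
def onz(C,u,v,z):
    d=ray(C,u,v); return C[2]+d*((z-C[2][2])/d[...,2])[...,None]
def deproj(C,u,v,dep): return C[2]+ray(C,u,v)*np.asarray(dep)[...,None]
def proj(C,P):
    K,Rm,t=C; p=(np.asarray(P)-t)@Rm; 
    return np.stack([K[0,2]+K[0,0]*p[...,0]/-p[...,2],K[1,2]-K[1,1]*p[...,1]/-p[...,2]],-1)
def crop(img,x0,y0,w,h,s,fn): cv2.imwrite(fn,cv2.resize(img[y0:y0+h,x0:x0+w,::-1],None,fx=s,fy=s,interpolation=cv2.INTER_NEAREST))
E
python3 - <<'E'
from h import *
p=np.load("pics/top0.npz");crop(p["p"],170,125,160,115,5,"pics/topc.png")
s=np.load("pics/scene0.npz");crop(s["p"],195,120,180,145,4,"pics/scenec.png")
for n,z in(("top",p),("scene",s)):
    C=cam(n); v,u=np.mgrid[0:384,0:512]
    P=deproj(C,u,v,z["d"])
    if n=="top": pts=[(100,250),(260,210),(193,190),(193,200),(194,215),(195,222),(200,250),(258,190),(276,190),(267,200),(200,143),(130,176),(264,173),(312,187)]
    else: pts=[(300,330),(150,170),(325,225),(265,257),(260,190),(218,135),(335,212)]
    for a in pts: print(n,a,P[a[1],a[0]].round(4))
E
```

```text
top (100, 250) [ 0.369   0.5906 -0.0006]
top (260, 210) [ 0.508  -0.0458  0.0432]
top (193, 190) [0.5908 0.2101 0.0709]
top (193, 200) [0.5516 0.2096 0.0804]
top (194, 215) [0.4943 0.2067 0.0814]
top (195, 222) [0.4677 0.2044 0.0729]
top (200, 250) [0.3604 0.1889 0.0569]
top (258, 190) [ 0.5883 -0.0408  0.0191]
top (276, 190) [ 0.5867 -0.1122  0.0157]
top (267, 200) [ 0.5483 -0.0755  0.0105]
top (200, 143) [0.7693 0.1778 0.0902]
top (130, 176) [0.6581 0.4655 0.018 ]
top (264, 173) [ 0.6484 -0.0646  0.0762]
top (312, 187) [ 0.5796 -0.2321  0.1863]
scene (300, 330) [ 0.8305  0.3795 -0.0011]
scene (150, 170) [ 0.7673 -0.4127  0.0033]
scene (325, 225) [0.5401 0.2284 0.0748]
scene (265, 257) [0.7681 0.1764 0.0989]
scene (260, 190) [ 0.5519 -0.049   0.013 ]
scene (218, 135) [ 0.5778 -0.2258  0.1868]
scene (335, 212) [0.4797 0.2216 0.0779]
```

View pics/topc.png

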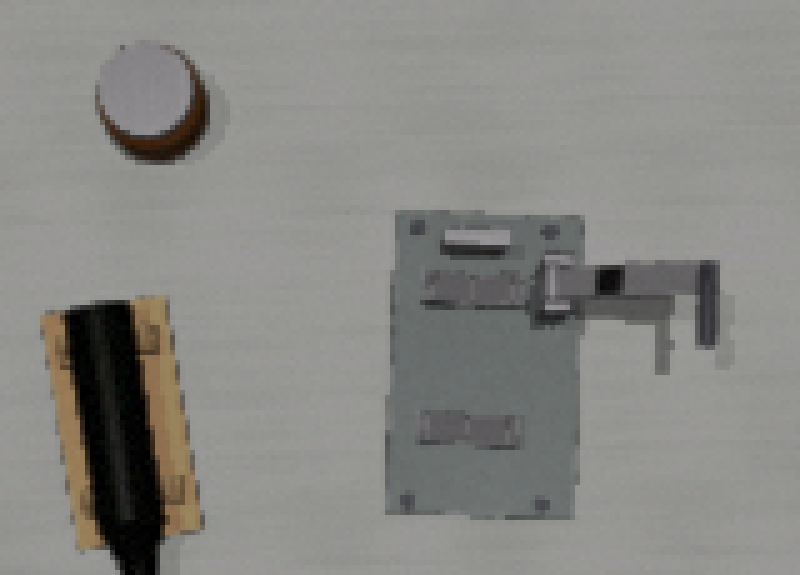

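View pics/scenec.png

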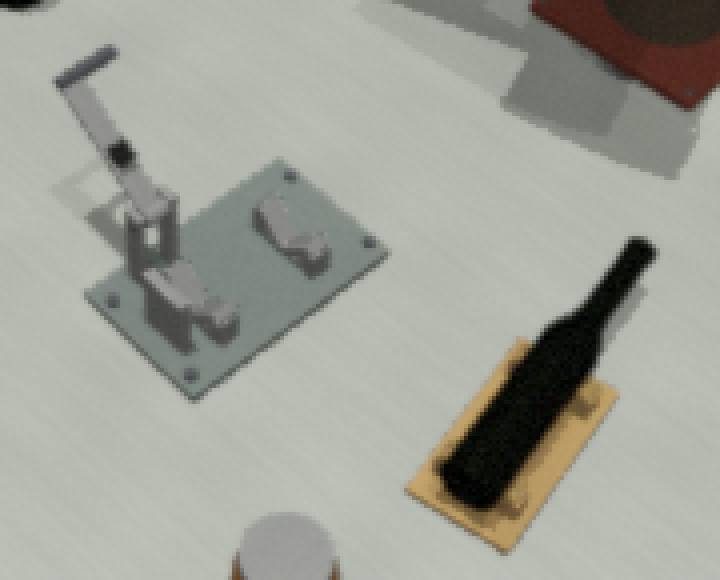

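Run:
```python
from h import *
z=np.load("pics/top0.npz");p=z["p"];C=cam("top")
hsv=cv2.cvtColor(p,cv2.COLOR_RGB2HSV)
g=p.max(2)
m=(g<60).astype(np.uint8); m[:,:160]=0;m[:,230:]=0;m[:170]=0;m[275:]=0
n,l,st,ce=cv2.connectedComponentsWithStats(m); k=1+st[1:,4].argmax(); m=l==k
print("bottle",st[k],ce[k])
rows=[];
for v in range(st[k][1],st[k][1]+st[k][3]):
    u=np.where(m[v])[0]; rows.append((v,u.min()-.5,u.max()+.5))
rows=np.array(rows)
mid=onz(C,(rows[:,1]+rows[:,2])/2,rows[:,0],0.052)
for r,q in list(zip(rows,mid))[::4]: print(r,q.round(4))
b=(mid[:,0]>.47)&(mid[:,0]<.59)
f=np.polyfit(mid[b,0],mid[b,1],1);print("body fit",f,np.degrees(np.arctan(f[0])), (mid[b,1]-np.polyval(f,mid[b,0])).std())
f2=np.polyfit(mid[:,0],mid[:,1],1);print("all fit",f2,np.degrees(np.arctan(f2[0])),np.polyval(f2,.51),np.polyval(f,.51))
print("base edge top z.079",onz(C,193.,rows[0,0]-.5,0.079),"neck end z.052",onz(C,200.,rows[-1,0]+.5,0.06))
# rest board
w=((hsv[...,1]>60)&(hsv[...,0]>8)&(hsv[...,0]<28)&(g>90)).astype(np.uint8);w[:,230:]=0;w[:165]=0;w[250:]=0
w[m]=1
# plate
pl=((hsv[...,0]>70)&(hsv[...,0]<110)&(hsv[...,1]>18)).astype(np.uint8);pl[:,:240]=0;pl[:,292:]=0;pl[:150]=0;pl[240:]=0
n,l,st,ce=cv2.connectedComponentsWithStats(pl); k=1+st[1:,4].argmax();print(st[k],ce[k])
cs,_=cv2.findContours((l==k).astype(np.uint8),cv2.RETR_EXTERNAL,cv2.CHAIN_APPROX_NONE)
c=cs[0][:,0].astype(float)
P=onz(C,c[:,0],c[:,1],0.012)[:,:2].astype(np.float32)
r=cv2.minAreaRect(P);print(r); print(cv2.boxPoints(r))
cv2.imwrite("pics/mask.png",cv2.resize((l==k).astype(np.uint8)[150:240,240:300]*255,None,fx=6,fy=6))
```

```text
bottle [183 185  22  78 858] [194.12820513 218.34965035]
[185.  192.5 194.5] [0.6119 0.2101 0.052 ]
[189.  182.5 196.5] [0.5967 0.2259 0.052 ]
[193.  183.5 196.5] [0.5811 0.2242 0.052 ]
[197.  183.5 197.5] [0.5655 0.2225 0.052 ]
[201.  184.5 198.5] [0.5498 0.2189 0.052 ]
[205.  185.5 198.5] [0.5342 0.2173 0.052 ]
[209.  185.5 199.5] [0.5187 0.2156 0.052 ]
[213.  186.5 200.5] [0.5031 0.212  0.052 ]
[217.  187.5 200.5] [0.4876 0.2103 0.052 ]
[221.  187.5 201.5] [0.4721 0.2086 0.052 ]
[225.  188.5 202.5] [0.4566 0.2051 0.052 ]
[229.  189.5 202.5] [0.4411 0.2034 0.052 ]
[233.  190.5 201.5] [0.4257 0.2037 0.052 ]
[237.  193.5 201.5] [0.4102 0.1982 0.052 ]
[241.  194.5 201.5] [0.3948 0.1965 0.052 ]
[245.  195.5 201.5] [0.3795 0.1949 0.052 ]
[249.  195.5 202.5] [0.3641 0.1932 0.052 ]
[253.  196.5 203.5] [0.3488 0.1897 0.052 ]
[257.  197.5 203.5] [0.3335 0.188  0.052 ]
[261.  197.5 204.5] [0.3182 0.1864 0.052 ]
body fit [0.15161353 0.13666087] 8.621158435922599 0.0007179391048807461
all fit [0.13913862 0.14245322] 7.921199694461773 0.21341391510390717 0.2139837695125743
base edge top z.079 [0.61121454 0.20878654 0.079     ] neck end z.052 [0.31314778 0.18948459 0.06      ]
[285 186   1   1   1] [285. 186.]
((0.601931095123291, -0.14867889881134033), (0.0, 0.0), 0.0)
[[ 0.6019311 -0.1486789]
 [ 0.6019311 -0.1486789]
 [ 0.6019311 -0.1486789]
 [ 0.6019311 -0.1486789]]
```

View pics/mask.png

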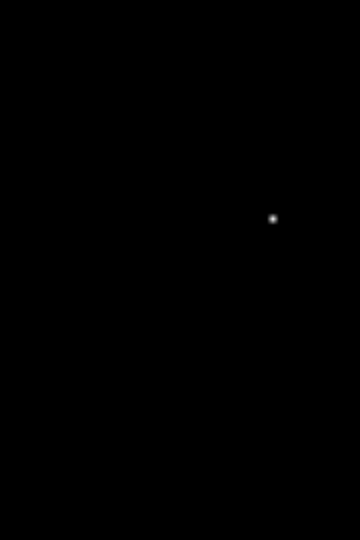

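Run:
```python
from h import *
z=np.load("pics/top0.npz");p=z["p"];C=cam("top")
print(p[200,267],p[220,260],p[200,235],p[178,255])
d=p.astype(int); r=(d[...,1]-d[...,0])
print(r[200,267],r[200,235])
g=d.mean(2); bg=np.median(g[150:240,215:240]);print(bg,g[195:210,255:280].mean())
# lightness
pl=((g<bg-22)&(g>60)).astype(np.uint8)
pl[:,:240]=0;pl[:,300:]=0;pl[:155]=0;pl[240:]=0
pl=cv2.morphologyEx(pl,cv2.MORPH_OPEN,np.ones((3,3)))
cv2.imwrite("pics/mask2.png",cv2.resize(pl[150:240,240:330]*255,None,fx=6,fy=6,interpolation=0))
def edge(axis,fixed,lo,hi,th):
    out=[]
    for f in fixed:
        line=(g[f,lo:hi] if axis=='u' else g[lo:hi,f]); s=line-th
        k=np.where(s[:-1]*s[1:]<0)[0]
        out.append((lo+k[0]+s[k[0]]/(s[k[0]]-s[k[0]+1])) if len(k) else np.nan)
    return np.array(out)
th=(bg+g[195:210,255:280].mean())/2
def fit(uv):
    P=onz(C,uv[:,0],uv[:,1],.012)[:,:2]; P=P[~np.isnan(P[:,0])]
    for _ in range(3):
        c=P.mean(0);_,_,v=np.linalg.svd(P-c); r=(P-c)@v[1]; P=P[abs(r)<max(2*r.std(),5e-4)]
    c=P.mean(0);_,_,v=np.linalg.svd(P-c); return c,v[0],((P-c)@v[1]).std(),len(P)
vs=np.arange(172,226); L=edge('u',vs,243,254,th); Rr=edge('u',vs,292,280,th) 
def edgeR(v):
    s=g[v,280:295]-th;k=np.where(s[:-1]*s[1:]<0)[0]; return 280+k[-1]+s[k[-1]]/(s[k[-1]]-s[k[-1]+1]) if len(k) else np.nan
vr=np.r_[169:176,196:226]; Rr=np.array([edgeR(v) for v in vr])
us=np.arange(252,283);T=edge('v',us,160,172,th)
B=np.array([(lambda s:(lambda k:222+k[-1]+s[k[-1]]/(s[k[-1]]-s[k[-1]+1]) if len(k) else np.nan)(np.where(s[:-1]*s[1:]<0)[0]))(g[222:236,u]-th) for u in us])
for nme,uv in(("left",np.c_[L,vs]),("right",np.c_[Rr,vr]),("top",np.c_[us,T]),("bot",np.c_[us,B])):
    c,d_,s_,n=fit(uv);print(nme,c.round(4),d_.round(4),s_.round(5),n)
```

```text
[107 110 110] [107 111 110] [151 151 149] [105 110 109]
3 0
149.33333333333334 106.15733333333333
left [0.5565 0.0028] [-0.9977  0.0674] 0.00139 54
right [ 0.5427 -0.1493] [-0.9982  0.0592] 0.00076 32
top [ 0.6794 -0.0799] [-0.0755 -0.9971] 0.0008 29
bot [ 0.4364 -0.0746] [-0.0741 -0.9973] 0.00108 28
```

View pics/mask2.png

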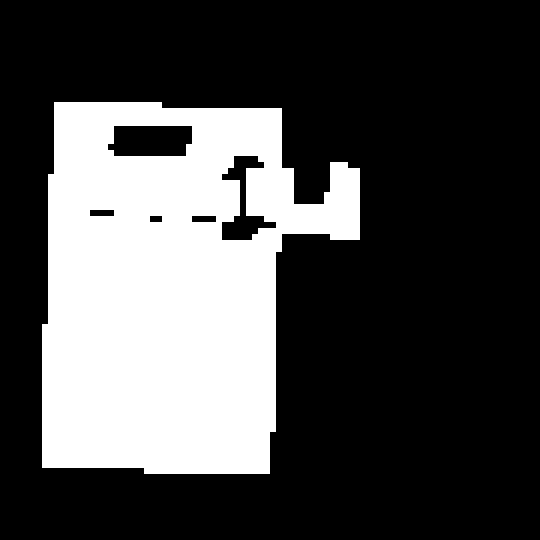

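```bash
cat >> h.py <<'E'
def pose():
    s=ctrl.read_state(); return s,R.from_euler("xyz",s["tcp_rot"],degrees=True).as_matrix(),s["position"]
def goal(yaw,flip=1):
    "tool x down; tool z = flip * cradle/bottle y axis at yaw deg"
    y=np.array([-np.sin(np.radians(yaw)),np.cos(np.radians(yaw)),0])*flip
    x=np.array([0,0,-1.]); return np.stack([x,np.cross(y,x),y],1)
def plan(P,Rg=None):
    s,Rm,p=pose(); P=np.asarray(P)
    dr=np.zeros(3) if Rg is None else R.from_matrix(Rm.T@Rg).as_rotvec()
    print("t",s["clock"],"pos",p.round(4),"F",s["ft_force"].round(1),"T",s["torque"].round(2),"w",round(s["grip_width"],4),"q",s["q"].round(1))
    print("offset tool",(Rm.T@(P-p)).round(4),"dr",dr.round(4),"norm deg",np.degrees(np.linalg.norm(dr)).round(2));
E
python3 - <<'E'
from h import *
s,Rm,p=pose();print(Rm.round(3))
plan([.5,-.05,.4],goal(-3.95,1));plan([.5,-.05,.4],goal(-3.95,-1))
print(proj(cam("top"),[.46,-.53,0]), onz(cam("top"),np.array(383.),np.array(221.),.15))
E
```

```text
[[-0.     0.921  0.389]
 [ 0.001  0.389 -0.921]
 [-1.     0.    -0.002]]
t 0.15 pos [ 0.2431 -0.5752  0.2217] F [ 0.4  0.3 -0.7] T [-0.   -0.   -0.01] w 0.0871 q [-74.3  12.7  87.5   0.   79.9  -7.2]
offset tool [-0.1776  0.4411 -0.3841] dr [-2.6729e+00 -2.0000e-04 -2.1000e-03] norm deg 153.14
t 0.15 pos [ 0.2431 -0.5752  0.2217] F [ 0.4  0.3 -0.7] T [-0.   -0.   -0.01] w 0.0871 q [-74.3  12.7  87.5   0.   79.9  -7.2]
offset tool [-0.1776  0.4411 -0.3841] dr [ 4.687e-01 -1.500e-03  2.000e-04] norm deg 26.86
[381.83648404 219.18928049] [ 0.45098616 -0.49156556  0.15      ]
```

Call:
play_rows(
  dr=[
    [0.1172, 0, 0],
    [0.1172, 0, 0],
    [0.1172, 0, 0],
    [0.1172, 0, 0],
    [0, 0, 0],
    [0, 0, 0],
    [0, 0, 0],
    [0, 0, 0],
    [0, 0, 0],
    [0, 0, 0],
  ],
  offset=[
    [-0.045, 0, 0],
    [-0.045, 0, 0],
    [-0.045, 0, 0],
    [-0.045, 0, 0],
    [0, 0.015, -0.045],
    [0, 0.015, -0.045],
    [0, 0.015, -0.045],
    [0, 0.015, -0.045],
    [0, 0.015, -0.045],
    [0, 0.015, -0.045],
  ],
  fingers=[0, 0, 0, 0, 0, 0, 0, 0, 0, 0],
)

```text
clock: 1.15
position: [0.3519, -0.3107, 0.4023]
tcp_rot: [177.7, 90.0, 83.7]
ft_force: [0.3, -0.7, -0.5]
grip_width: 0.0866
```

Call:
play_rows(
  dr=[
    [0, 0, 0],
    [0, 0, 0],
    [0, 0, 0],
    [0, 0, 0],
    [0, 0, 0],
    [0, 0, 0],
    [0, 0, 0],
  ],
  offset=[
    [0, 0.016, -0.045],
    [0, 0.016, -0.045],
    [0, 0.016, -0.045],
    [0, 0.016, -0.045],
    [0.01, 0.016, -0.045],
    [0.01, 0.01, -0.03],
    [0, 0, 0],
  ],
  fingers=[0, 0, 0, 0, 0, 0, 0],
)

```text
clock: 1.85
position: [0.4592, -0.0608, 0.3807]
tcp_rot: [-126.7, 89.8, 139.7]
ft_force: [0.3, -0.8, -1.5]
grip_width: 0.087
```

Run:
```python
from h import *
plan([.45,-.06,.38],goal(-3.95,-1))
C=cam("wrist");p,d=ctrl.snapshot("wrist");np.savez("pics/w1.npz",p=p,d=d,K=C[0],R=C[1],t=C[2]);cv2.imwrite("pics/w1.png",p[:,:,::-1])
```

```text
t 1.85 pos [ 0.4592 -0.0608  0.3807] F [ 0.3 -0.8 -1.5] T [ 0.    0.02 -0.02] w 0.087 q [-17.4 -13.   96.4   0.1  96.8  76.3]
offset tool [ 0.0007 -0.0092 -0.0002] dr [ 0.0053 -0.002   0.0026] norm deg 0.36
```

View pics/w1.png

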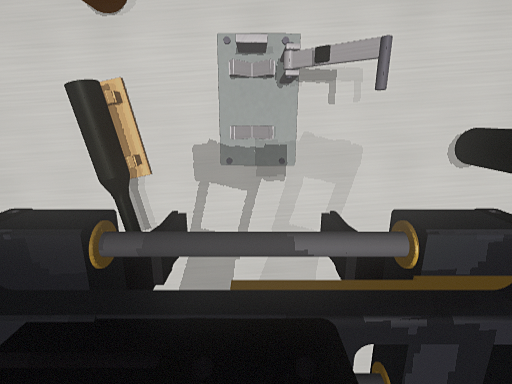

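Run:
```python
from h import *
z=np.load("pics/w1.npz");p=z["p"];C=(z["K"],z["R"],z["t"])
crop(p,205,20,200,155,4,"pics/w1c.png")
v,u=np.mgrid[0:384,0:512];P=deproj(C,u,v,z["d"])
print(P[100,260].round(4),P[200,260].round(4),P[100,180].round(4),P[65,384].round(4),P[130,105].round(4),P[150,113].round(4))
e=cv2.cvtColor(p,cv2.COLOR_RGB2GRAY).astype(float)
print(e[100,200],e[100,255])
```

```text
[ 0.5611 -0.0786  0.011 ] [ 3.594e-01 -6.710e-02 -3.000e-04] [5.717e-01 7.600e-02 1.000e-04] [ 0.5805 -0.2278  0.1895] [0.525  0.1959 0.0678] [0.4896 0.1889 0.0674]
195.0 154.0
```

View pics/w1c.png

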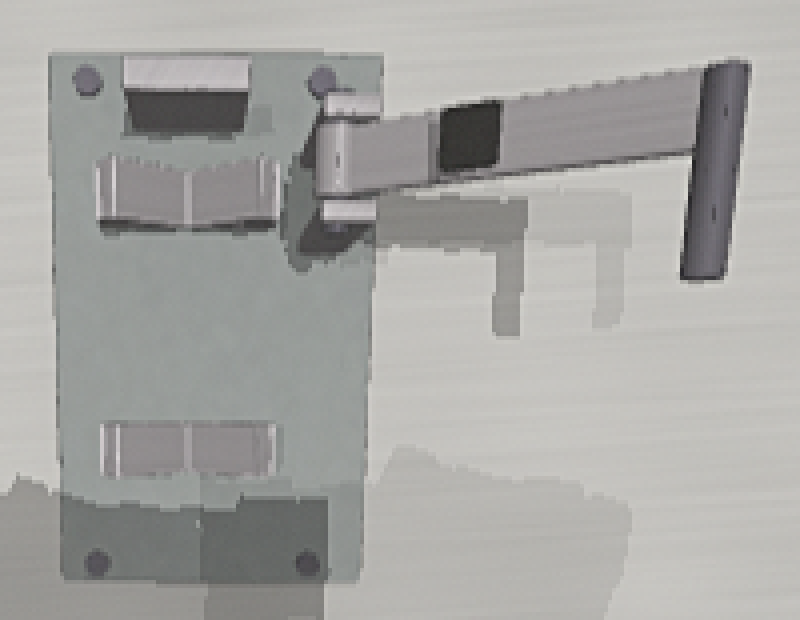

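Run:
```python
from h import *
z=np.load("pics/w1.npz");C=(z["K"],z["R"],z["t"])
f=lambda a,b,zz:onz(C,205+(a)/4.-.5,20+b/4.-.5,zz)[:2]
TL,TR,BR,BL=[f(np.float64(a),b,.012) for a,b in((49,52),(384,52),(360,582),(61,582))]
print(TL,TR,BR,BL, np.linalg.norm(TL-TR),np.linalg.norm(TL-BL),np.linalg.norm(TR-BR),np.linalg.norm(BR-BL))
ang=[np.degrees(np.arctan2(*(q[::-1]))) for q in(TL-BL,TR-BR)]+[np.degrees(np.arctan2(-q[0],q[1])) for q in(TL-TR,BL-BR)];print(ang)
c=(TL+TR+BR+BL)/4;print("centre",c)
a=np.radians(np.mean(ang));ex=np.array([np.cos(a),np.sin(a)]);ey=np.array([-ex[1],ex[0]]);o=c-.005*ex+.012*ey;print("origin",o,np.degrees(a))
for w,(A,zz) in {"V far":((188.,195),.023),"V near":((188.,448),.023),"stop L":((124.,88),.085),"stop R":((250.,88),.085),"bar far":((727.,70),.2),"bar near":((703.,272),.2)}.items():
    q=f(*A,zz)-o;print(w,"cradle xy",(q@ex).round(4),(q@ey).round(4))
# bottle in this image
p=z["p"];g=p.max(2)
```

```text
[ 0.68073278 -0.00797454] [ 0.67105093 -0.15746651] [ 0.43224571 -0.14064127] [0.44181691 0.00955188] 0.14980516094543486 0.23955785588021852 0.2393972046919416 0.15049780924840644
[np.float64(-4.195597285618881), np.float64(-4.0301671919021596), np.float64(-3.7055837143211727), np.float64(-3.6462953225645145)]
centre [ 0.55646158 -0.07413261]
origin [ 0.55228814 -0.06182073] -3.8944108786016813
V far cradle xy 0.0636 0.0
V near cradle xy -0.0482 -0.0002
stop L cradle xy 0.0914 0.0244
stop R cradle xy 0.0916 -0.0246
bar far cradle xy 0.0675 -0.1578
bar near cradle xy 0.0124 -0.1576
```

Run:
```python
from h import *
plan([.46,.207,.24],goal(8.2,-1))
s,Rm,p=pose();print(Rm.round(3))
```

```text
t 1.9 pos [ 0.4589 -0.0626  0.3815] F [-0.8 -1.5  0.4] T [ 0.03  0.04 -0.01] w 0.0869 q [-17.5 -13.   96.3  -0.   96.8  76.2]
offset tool [ 0.1416 -0.0161 -0.2691] dr [-0.2081 -0.0007  0.0021] norm deg 11.92
[[-0.002  0.998 -0.065]
 [ 0.001 -0.065 -0.998]
 [-1.    -0.002 -0.   ]]
```

Call:
play_rows(
  dr=[
    [0, 0, 0],
    [0, 0, 0],
    [0, 0, 0],
    [0, 0, 0],
    [0, 0, 0],
    [0, 0, 0],
    [-0.104, 0, 0],
    [-0.104, 0, 0.002],
    [0, 0, 0],
  ],
  offset=[
    [0.02, -0.003, -0.04],
    [0.02, -0.003, -0.045],
    [0.02, -0.003, -0.045],
    [0.02, -0.003, -0.045],
    [0.02, -0.003, -0.045],
    [0.02, -0.001, -0.045],
    [0.02, 0, -0.004],
    [0, 0, 0],
    [0, 0, 0],
  ],
  fingers=[0, 0, 0, 0, 0, 0, 0, 0, 0],
)

```text
clock: 2.8
position: [0.4616, 0.2042, 0.2419]
tcp_rot: [36.2, 89.9, -45.8]
ft_force: [-1.0, -1.2, 0.8]
grip_width: 0.087
```

Run:
```python
from h import *
plan([.46,.207,.24],goal(8.2,-1))
C=cam("wrist");p,d=ctrl.snapshot("wrist");np.savez("pics/w2.npz",p=p,d=d,K=C[0],R=C[1],t=C[2]);cv2.imwrite("pics/w2.png",p[:,:,::-1])
m=(p.max(2)<55).astype(np.uint8); m[205:]=0
n,l,st,ce=cv2.connectedComponentsWithStats(m)
for i in range(1,n):
    if st[i,4]>300: print(i,st[i],ce[i])
```

```text
t 2.8 pos [0.4616 0.2042 0.2419] F [-1.  -1.2  0.8] T [ 0.04 -0.02 -0.02] w 0.087 q [ 1.490e+01 -4.800e+00  1.037e+02 -1.000e-01  8.110e+01  9.700e+01]
offset tool [ 0.0019 -0.0012 -0.003 ] dr [-0.0036  0.0008 -0.0006] norm deg 0.21
6 [ 229   47   44  158 5605] [250.8617306  127.67100803]
```

View pics/w2.png

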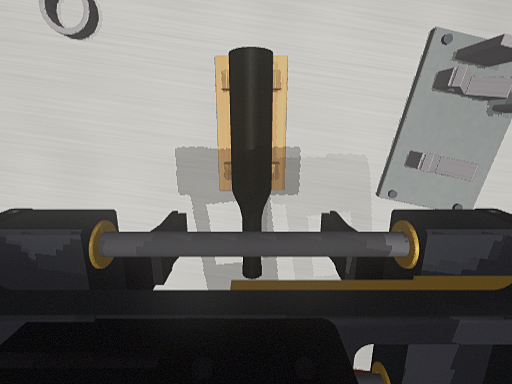

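Run:
```python
from h import *
z=np.load("pics/w2.npz");C=(z["K"],z["R"],z["t"]);p=z["p"]
m=p.max(2)<60
g=p.max(2).astype(float)
M=[];W=[]
for v in range(62,165,3):
    u=np.where(m[v,215:290])[0]+215; a,b=u.min()-.5,u.max()+.5; M.append(onz(C,np.float64((a+b)/2),v,.052)[:2]);W.append(b-a)
M=np.array(M);f=np.polyfit(M[:,0],M[:,1],1);print(f,np.degrees(np.arctan(f[0])),(M[:,1]-np.polyval(f,M[:,0])).std(),W[0],W[-1])
print(g[42:54,251])
v0=np.where(m[30:100,251])[0][0]+30-.5
bx=onz(C,np.float64(251),v0,.079)[:2];print("base top",v0,bx)
# neck end visible row
vv=np.where(m[255:290,252])[0]+255;print(vv)
ne=onz(C,np.float64(252),vv[vv<282].max()+.5 if len(vv) else 278.,.045);print("neck",ne)
yaw=np.arctan(f[0]);ex=np.array([np.cos(yaw),np.sin(yaw)])
b=np.array([bx[0],np.polyval(f,bx[0])]);o=b-.092*ex;print("origin",o)
```

```text
[0.14502393 0.14062833] 8.251730042457414 0.00022030353888333713 44.0 39.0
[201. 198. 200. 213. 171.  59.  60.  67.  69.  67.  67.  66.]
base top 46.5 [0.60614028 0.22743512]
[256 257 258 259 260 261 262 263 264 265 266 267 268 269 270 271 272 273
 274 275 276 277 278]
neck [0.29601903 0.18345079 0.045     ]
origin [0.51509276 0.21532911]
```

Run:
```python
from h import *
plan([.515,.2153,.033],goal(8.25,-1))
```

```text
t 2.85 pos [0.4621 0.2041 0.2427] F [ 0.6 -0.2 -0.4] T [0.04 0.05 0.  ] w 0.0868 q [ 14.9  -4.8 103.7  -0.   81.1  97.1]
offset tool [ 0.2098  0.0535 -0.0041] dr [-0.0083  0.0006 -0.002 ] norm deg 0.49
```

Call:
play_rows(
  dr=[
    [-0.005, 0, 0],
    [0, 0, 0],
    [0, 0, 0],
    [0, 0, 0],
    [0, 0, 0],
    [0, 0, 0],
    [0, 0, 0],
    [0, 0, 0],
    [0, 0, 0],
  ],
  offset=[
    [0, 0.027, -0.004],
    [0.03, 0.0265, 0],
    [0.045, 0, 0],
    [0.045, 0, 0],
    [0.03, 0, 0],
    [0.03, 0, 0],
    [0.02, 0, 0],
    [0.01, 0, 0],
    [0, 0, 0],
  ],
  fingers=[0, 0, 0, 0, 0, 0, 0, 0, 0],
)

```text
clock: 3.75
position: [0.5143, 0.2156, 0.032]
tcp_rot: [38.6, 90.0, -43.3]
ft_force: [-0.6, -0.5, 0.5]
grip_width: 0.0872
```

Run:
```python
from h import *
plan([.515,.2153,.033],goal(8.25,-1))
```

```text
t 3.75 pos [0.5143 0.2156 0.032 ] F [-0.6 -0.5  0.5] T [-0.01 -0.   -0.01] w 0.0872 q [ 14.7  16.  105.7  -0.   58.3  96.6]
offset tool [-0.001   0.0007  0.0004] dr [-0.0028  0.0004 -0.0003] norm deg 0.16
```

Call:
play_rows(
  dr=[
    [0, 0, 0],
    [0, 0, 0],
    [0, 0, 0],
    [0, 0, 0],
    [0, 0, 0],
  ],
  offset=[
    [0, 0, 0],
    [0, 0, 0],
    [0, 0, 0],
    [0, 0, 0],
    [0, 0, 0],
  ],
  fingers=[80, 80, 85, 90, 93],
)

```text
clock: 4.25
position: [0.5147, 0.2168, 0.0332]
tcp_rot: [90.0, 89.8, 8.2]
ft_force: [0.4, -0.4, 0.4]
grip_width: 0.0585
```

Call:
play_rows(
  dr=[
    [0, 0, 0],
    [0, 0, 0],
    [0, 0, 0],
    [0, 0, 0],
    [0, 0, 0],
  ],
  offset=[
    [0, 0, 0],
    [0, 0, 0],
    [0, 0, 0],
    [0, 0, 0],
    [0, 0, 0],
  ],
  fingers=[100, 120, 160, 255, 255],
)

```text
clock: 4.75
position: [0.5149, 0.2149, 0.033]
tcp_rot: [34.2, 89.8, -47.6]
ft_force: [0.6, -7.6, 2.6]
grip_width: 0.0534
```

Run:
```python
from h import *
plan([.515,.2153,.033],goal(8.25,-1))
```

```text
t 4.75 pos [0.5149 0.2149 0.033 ] F [ 0.6 -7.6  2.6] T [-1.31 -0.04  0.06] w 0.0534 q [ 14.7  15.9 105.7  -0.2  58.3  96.5]
offset tool [-0.      0.0001 -0.0004] dr [ 0.0003  0.003  -0.0021] norm deg 0.21
```

Call:
play_rows(
  dr=[
    [0, 0, 0],
    [0, 0, 0],
    [0, 0, 0],
    [0, 0, 0],
    [0, 0, 0],
    [0, 0, 0],
    [0, 0, 0],
    [0, 0, 0],
  ],
  offset=[
    [0, 0, 0.001],
    [-0.003, 0, 0],
    [-0.007, 0, 0],
    [-0.015, 0, 0],
    [-0.025, 0, 0],
    [-0.025, 0, 0],
    [-0.015, 0, 0],
    [0, 0, 0],
  ],
  fingers=[255, 255, 255, 255, 255, 255, 255, 255],
)

```text
clock: 5.55
position: [0.5165, 0.2164, 0.1262]
tcp_rot: [95.2, 89.5, 13.4]
ft_force: [0.4, -0.2, -2.4]
grip_width: 0.0531
```

Run:
```python
from h import *
plan([.535,-.06,.12],goal(-3.9,-1))
p,d=ctrl.snapshot("scene");crop(p,195,120,180,145,4,"pics/s2.png")
C=cam("wrist");p,d=ctrl.snapshot("wrist");cv2.imwrite("pics/w3.png",p[:,:,::-1]);np.savez("pics/w3.npz",p=p,d=d,K=C[0],R=C[1],t=C[2])
```

```text
t 5.55 pos [0.5165 0.2164 0.1262] F [ 0.4 -0.2 -2.4] T [-0.01 -0.01 -0.01] w 0.0531 q [ 14.7   8.6 102.9  -0.   68.1  96.4]
offset tool [ 0.0058 -0.0215  0.2762] dr [ 0.2123 -0.0016 -0.008 ] norm deg 12.17
```

View pics/s2.png

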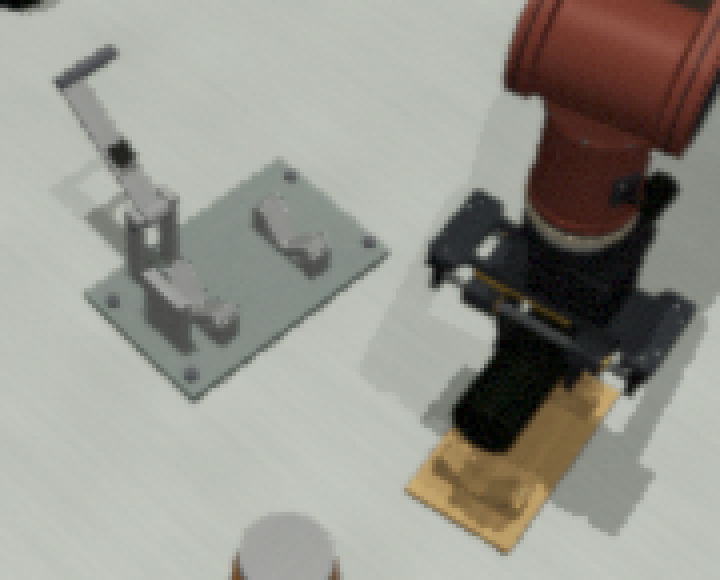

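View pics/w3.png

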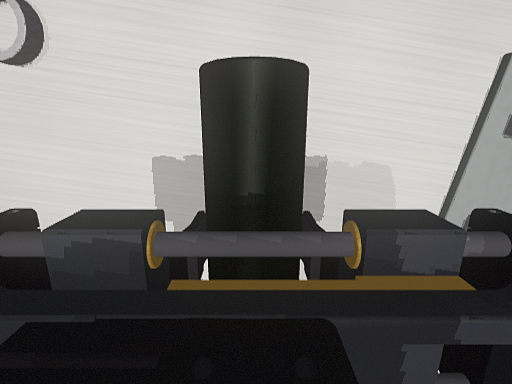

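Run:
```python
from h import *
z=np.load("pics/w3.npz");C=(z["K"],z["R"],z["t"]);p=z["p"];g=p.max(2)
s,Rm,pos=pose();print(pos)
v0=np.where(g[40:80,254]<75)[0][0]+40-.5;print(g[52:62,254])
for zt in(-.045,-.046): # tool x of top-of-base
    b=onz(C,np.float64(254),v0,pos[2]-zt);print(v0,"base tool coords",Rm.T@(b-pos))
M=[]
for v in range(70,150,8):
    u=np.where(g[v,150:350]<70)[0]+150;a,b=u.min()-.5,u.max()+.5
    q=onz(C,np.float64((a+b)/2),v,pos[2]+.019);t=Rm.T@(q-pos)
    d=z["d"][v,int((a+b)/2)];top=Rm.T@(deproj(C,np.float64((a+b)/2),np.float64(v),d)-pos)
    print(v,a,b,t.round(4),top.round(4))
```

```text
[0.51424501 0.21570936 0.12260435]
[216 218 220 208 140  40  60  70  76  77]
56.5 base tool coords [-0.04478922  0.09363983 -0.00026003]
56.5 base tool coords [-0.04578971  0.09342567 -0.00026149]
70 198.5 308.5 [-0.0188  0.0929 -0.0005] [-0.0496  0.0877 -0.0005]
78 199.5 308.5 [-0.0188  0.0891 -0.0002] [-0.048   0.0849 -0.0003]
86 199.5 307.5 [-0.0188  0.0853 -0.0005] [-0.0479  0.0818 -0.0005]
94 199.5 307.5 [-0.0188  0.0814 -0.0005] [-0.048   0.0787 -0.0005]
102 200.5 306.5 [-0.0188  0.0775 -0.0005] [-0.0472  0.0756 -0.0005]
110 200.5 306.5 [-0.0188  0.0734 -0.0005] [-0.0464  0.0724 -0.0005]
118 200.5 306.5 [-0.0188  0.0694 -0.0005] [-0.0486  0.0691 -0.0005]
126 201.5 305.5 [-0.0189  0.0653 -0.0005] [-0.0477  0.0658 -0.0005]
134 201.5 305.5 [-0.0189  0.0611 -0.0005] [-0.0485  0.0625 -0.0005]
142 202.5 304.5 [-0.0189  0.0569 -0.0005] [-0.0483  0.0591 -0.0005]
```

Run:
```python
from h import *
for i in range(3): plan([.5358,-.0607,.12],goal(-3.9,-1))
```

```text
t 5.65 pos [0.5142 0.2157 0.1226] F [-0.9 -0.4 -4.7] T [ 0.06  0.05 -0.01] w 0.0536 q [ 14.7   8.7 103.1  -0.   68.   96.4]
offset tool [ 0.0026 -0.0184  0.2766] dr [ 2.122e-01 -2.000e-04 -2.200e-03] norm deg 12.16
t 5.65 pos [0.5142 0.2157 0.1226] F [-0.9 -0.4 -4.7] T [ 0.06  0.05 -0.01] w 0.0536 q [ 14.7   8.7 103.1  -0.   68.   96.4]
offset tool [ 0.0026 -0.0184  0.2766] dr [ 2.122e-01 -2.000e-04 -2.200e-03] norm deg 12.16
t 5.65 pos [0.5142 0.2157 0.1226] F [-0.9 -0.4 -4.7] T [ 0.06  0.05 -0.01] w 0.0536 q [ 14.7   8.7 103.1  -0.   68.   96.4]
offset tool [ 0.0026 -0.0184  0.2766] dr [ 2.122e-01 -2.000e-04 -2.200e-03] norm deg 12.16
```

Call:
play_rows(
  dr=[
    [0, 0, 0],
    [0, 0, 0],
    [0, 0, 0],
    [0, 0, 0],
    [0, 0, 0],
    [0, 0, 0],
    [0.07, 0, 0],
    [0.07, 0, 0],
    [0.072, 0, 0],
    [0, 0, 0],
  ],
  offset=[
    [0, -0.003, 0.015],
    [0, -0.003, 0.035],
    [0, -0.003, 0.045],
    [0, -0.003, 0.045],
    [0, -0.003, 0.045],
    [0, -0.003, 0.045],
    [0, 0, 0.0315],
    [0, 0, 0.01],
    [0, 0, 0.005],
    [0, 0, 0],
  ],
  fingers=[255, 255, 255, 255, 255, 255, 255, 255, 255, 255],
)

```text
clock: 6.65
position: [0.5334, -0.0622, 0.1209]
tcp_rot: [-113.7, 89.9, 152.2]
ft_force: [-0.6, 0.1, -3.6]
grip_width: 0.0535
```

Run:
```python
from h import *
plan([.5358,-.0607,.06],goal(-3.9,-1))
C=cam("wrist");p,d=ctrl.snapshot("wrist");cv2.imwrite("pics/w4.png",p[:,:,::-1]);np.savez("pics/w4.npz",p=p,d=d,K=C[0],R=C[1],t=C[2])
plan([.5358,-.0607,.06],goal(-3.9,-1))
```

```text
t 6.65 pos [ 0.5334 -0.0622  0.1209] F [-0.6  0.1 -3.6] T [ 0.05 -0.01 -0.02] w 0.0535 q [-15.1   6.3 106.1   0.   67.7  79. ]
offset tool [ 0.0609  0.0024 -0.0016] dr [-0.0026 -0.0005  0.0011] norm deg 0.16
t 6.7 pos [ 0.5335 -0.0614  0.1211] F [-0.1  0.1 -3.4] T [ 0.04  0.   -0.02] w 0.0528 q [-15.    6.2 106.1   0.   67.7  78.9]
offset tool [ 0.0611  0.0023 -0.0008] dr [ 0.0002 -0.0007  0.0008] norm deg 0.07
```

View pics/w4.png

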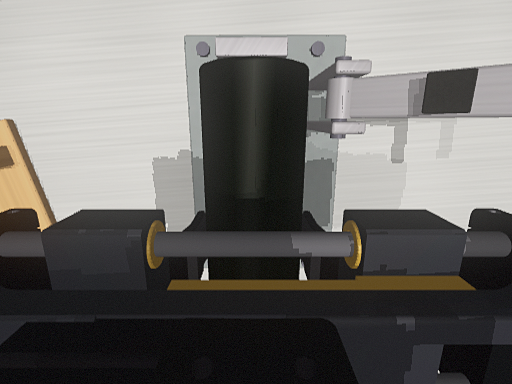

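Run:
```python
from h import *
z=np.load("pics/w4.npz");C=(z["K"],z["R"],z["t"]);p=z["p"]
s,Rm,pos=pose()
print(p[46,205:225].max(1),p[46,280:296].max(1),p[34:62,252].max(1))
for u,v in((225,46),(252,46),(280,46)): print(deproj(C,np.float64(u),np.float64(v),z["d"][v,u]).round(4))
for zz in(.08,.085):
  for u,v in((216.5,46),(287.5,46),(252.,54.5)):
    print(zz,u,(Rm.T@(onz(C,np.float64(u),v,zz)-pos)).round(4))
# plate corners/edges at z=.012
for v in (60,100,150):
    r=p[v].max(1).astype(int); print(v,r[178:202],r[318:350])
```

```text
[134 129 129 123 132 165 172 169 169 169 147 209 207 206 205 203 202 202
 202 203] [203 206 208 204 204 207 215 146 168 168 168 168 166 167 168 166] [189 152 155 181 199 203 204 204 204 202 203 204 204 206 207 209 211 211
 208 211 208 155  56  40  52  63  68  71]
[ 0.6508 -0.0506  0.0823]
[ 0.6493 -0.069   0.0829]
[ 0.648  -0.0881  0.083 ]
0.08 216.5 [ 0.0411  0.1169 -0.0248]
0.08 287.5 [0.041  0.1167 0.0244]
0.08 252.0 [ 0.0411  0.1114 -0.0002]
0.085 216.5 [ 0.0361  0.1157 -0.0242]
0.085 287.5 [0.036  0.1155 0.0238]
0.085 252.0 [ 0.0361  0.1103 -0.0002]
60 [215 214 215 215 216 217 225 160 157 173 173 173 172 171 171 172 172 171
 170 171 170 171 171 170] [165 164 165 165 168 168 168 169 169 168 169 170 171 169 169 173 182  77
  72 100 146 156 156 158 158 156 159 158 157 155 158 156]
100 [217 217 217 218 217 216 215 217 220 179 140 174 172 170 171 171 170 170
 171 171 174 183 103  40] [124 124 125 109 110 112 111 113  85 100 117 128 138 146 152 157 164 169
 173 173 180 188 199 209 143 217 207 197 184 182 178 176]
150 [220 222 160 164 165 166 164 164 164 164 164 198 202 157 173 171 169 169
 168 169 169 169 171 178] [154 154 152 151 153 153 154 154 154 154 160 160 159 158 158 167 166 166
 169 163 216 208 215 215 215 215 215 214 215 215 214 213]
```

Call:
play_rows(
  dr=[
    [0, 0, 0],
    [0, 0, 0],
    [0, 0, 0],
    [0, 0, 0],
    [0, 0, 0],
    [0, 0, 0],
  ],
  offset=[
    [0.02, 0, 0],
    [0.025, 0, 0],
    [0.018, 0, 0],
    [0.008, 0, 0],
    [0.002, 0, 0],
    [0, 0, 0],
  ],
  fingers=[255, 255, 255, 255, 255, 255],
)

```text
clock: 7.3
position: [0.5351, -0.0605, 0.0498]
tcp_rot: [99.8, 89.9, 5.9]
ft_force: [0.0, -0.6, -2.4]
grip_width: 0.0533
```

Call:
play_rows(
  dr=[
    [0, 0, 0],
    [0, 0, 0],
    [0, 0, 0],
    [0, 0, 0],
  ],
  offset=[
    [0.001, 0, 0],
    [0.001, 0, 0],
    [0.001, 0, 0],
    [0.0, 0, 0],
  ],
  fingers=[255, 255, 255, 255],
)

```text
clock: 7.7
position: [0.5352, -0.0607, 0.0469]
tcp_rot: [96.1, 89.9, 2.2]
ft_force: [-0.7, 0.4, -3.9]
grip_width: 0.0532
```

Call:
play_rows(
  dr=[
    [0, 0, 0],
    [0, 0, 0],
    [0, 0, 0],
    [0, 0, 0],
    [0, 0, 0],
  ],
  offset=[
    [0.001, 0, 0],
    [0.001, 0, 0],
    [0.001, 0, 0],
    [0.001, 0, 0],
    [0.0, 0, 0],
  ],
  fingers=[255, 255, 255, 255, 255],
)

```text
clock: 8.2
position: [0.5349, -0.0606, 0.0424]
tcp_rot: [103.9, 89.9, 10.0]
ft_force: [-0.3, -0.1, -3.8]
grip_width: 0.0531
```

Call:
play_rows(
  dr=[
    [0, 0, 0],
    [0, 0, 0],
    [0, 0, 0],
  ],
  offset=[
    [0.001, 0, 0],
    [0, 0, 0],
    [0, 0, 0],
  ],
  fingers=[255, 255, 255],
)

```text
clock: 8.5
position: [0.535, -0.0607, 0.0416]
tcp_rot: [99.9, 89.9, 6.0]
ft_force: [0.5, -0.4, -4.0]
grip_width: 0.0534
```

Call:
play_rows(
  dr=[
    [0, 0, 0],
    [0, 0, 0],
    [0, 0, 0],
  ],
  offset=[
    [0.0007, 0, 0],
    [0, 0, 0],
    [0, 0, 0],
  ],
  fingers=[255, 255, 255],
)

```text
clock: 8.8
position: [0.5352, -0.0608, 0.0412]
tcp_rot: [91.2, 89.9, -2.7]
ft_force: [-0.3, 0.4, -2.3]
grip_width: 0.0536
```

Call:
play_rows(
  dr=[
    [0, 0, 0],
    [0, 0, 0],
    [0, 0, 0],
  ],
  offset=[
    [0.0007, 0, 0],
    [0, 0, 0],
    [0, 0, 0],
  ],
  fingers=[255, 255, 255],
)

```text
clock: 9.1
position: [0.5353, -0.061, 0.041]
tcp_rot: [87.4, 89.9, -6.5]
ft_force: [-3.6, -1.2, 5.5]
grip_width: 0.0537
```

Run:
```python
from h import *
plan([.5358,-.0607,.041],goal(-3.9,-1))
```

```text
t 9.1 pos [ 0.5353 -0.061   0.041 ] F [-3.6 -1.2  5.5] T [0.   0.63 0.15] w 0.0537 q [-14.9  12.8 108.5   0.   58.6  79. ]
offset tool [-0.      0.0005 -0.0003] dr [ 0.0003  0.0001 -0.0024] norm deg 0.14
```

Call:
play_rows(
  dr=[
    [0, 0, 0],
    [0, 0, 0],
    [0, 0, 0],
    [0, 0, 0],
    [0, 0, 0],
  ],
  offset=[
    [-0.0003, 0, 0],
    [0, 0, 0],
    [0, 0, 0],
    [0, 0, 0],
    [0, 0, 0],
  ],
  fingers=[255, 90, 85, 80, 75],
)

```text
clock: 9.6
position: [0.5351, -0.0606, 0.0404]
tcp_rot: [104.0, 89.9, 10.1]
ft_force: [0.8, 0.7, -0.7]
grip_width: 0.0605
```

Run:
```python
from h import *
plan([.5358,-.0607,.041],goal(-3.9,-1))
C=cam("wrist");p,d=ctrl.snapshot("wrist");cv2.imwrite("pics/w5.png",p[:,:,::-1]);np.savez("pics/w5.npz",p=p,d=d,K=C[0],R=C[1],t=C[2])
```

```text
t 9.6 pos [ 0.5351 -0.0606  0.0404] F [ 0.8  0.7 -0.7] T [0.07 0.04 0.03] w 0.0605 q [-1.490e+01  1.280e+01  1.085e+02  1.000e-01  5.860e+01  7.900e+01]
offset tool [-0.0006  0.0007  0.0001] dr [ 0.     -0.0005 -0.002 ] norm deg 0.12
```

View pics/w5.png

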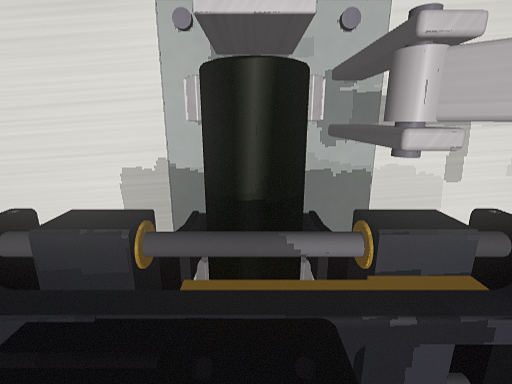

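Call:
play_rows(
  dr=[
    [0, 0, 0],
    [0, 0, 0],
    [0, 0, 0],
    [0, 0, 0],
    [0, 0, 0],
  ],
  offset=[
    [0, 0, 0],
    [0, 0, 0],
    [0, 0, 0],
    [0, 0, 0],
    [0, 0, 0],
  ],
  fingers=[88, 95, 120, 255, 255],
)

```text
clock: 10.15
position: [0.535, -0.0609, 0.0405]
tcp_rot: [89.4, 89.9, -4.5]
ft_force: [-0.8, -1.3, -0.7]
grip_width: 0.0532
```

Call:
play_rows(
  dr=[
    [0, 0, 0],
    [0, 0, 0],
    [0, 0, 0],
    [0, 0, 0],
    [0, 0, 0],
    [0, 0, 0],
  ],
  offset=[
    [0, 0.0005, 0],
    [0, 0.001, 0],
    [0, 0.001, 0],
    [0, 0.001, 0],
    [0, 0.001, 0],
    [0, 0.001, 0],
  ],
  fingers=[255, 255, 255, 255, 255, 255],
)

```text
clock: 10.75
position: [0.5388, -0.0612, 0.0405]
tcp_rot: [-91.9, 89.9, 174.2]
ft_force: [-8.0, -2.2, 6.5]
grip_width: 0.0535
```

Run:
```python
from h import *
plan([.5358,-.0607,.041],goal(-3.9,-1))
```

```text
t 10.75 pos [ 0.5388 -0.0612  0.0405] F [-8.  -2.2  6.5] T [-0.28  1.34 -0.05] w 0.0535 q [-14.8  13.4 107.7  -0.   59.   79.1]
offset tool [-0.0005 -0.003  -0.0003] dr [ 0.0003 -0.0001  0.0021] norm deg 0.12
```

Call:
play_rows(
  dr=[
    [0, 0, 0],
    [0, 0, 0],
    [0, 0, 0],
    [0, 0, 0],
    [0, 0, 0],
    [0, 0, 0],
  ],
  offset=[
    [-0.0003, 0.001, 0],
    [0, 0.001, 0],
    [0, 0.001, 0],
    [0, 0.001, 0],
    [0, 0.001, 0],
    [0, 0.001, 0],
  ],
  fingers=[255, 255, 255, 255, 255, 255],
)

```text
clock: 11.35
position: [0.5466, -0.0615, 0.0407]
tcp_rot: [102.2, 89.9, 8.3]
ft_force: [-2.5, -2.9, -1.7]
grip_width: 0.0531
```

Run:
```python
from h import *
plan([.5358,-.0607,.041],goal(-3.9,-1))
C=cam("wrist");p,d=ctrl.snapshot("wrist");cv2.imwrite("pics/w6.png",p[:,:,::-1]);np.savez("pics/w6.npz",p=p,d=d,K=C[0],R=C[1],t=C[2])
```

```text
t 11.35 pos [ 0.5466 -0.0615  0.0407] F [-2.5 -2.9 -1.7] T [-0.38  0.39  0.08] w 0.0531 q [-14.7  14.2 106.8   0.   58.9  79.2]
offset tool [-0.0003 -0.0108 -0.    ] dr [-0.     -0.0004 -0.0018] norm deg 0.11
```

View pics/w6.png

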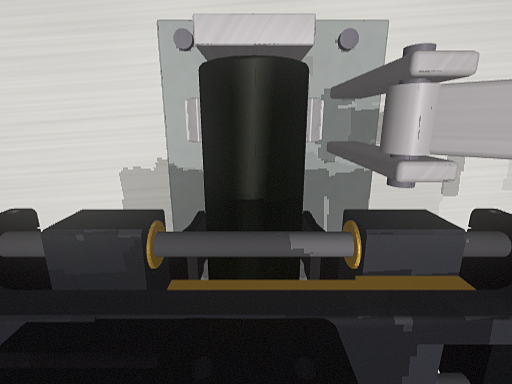

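Call:
play_rows(
  dr=[
    [0, 0, 0],
    [0, 0, 0],
    [0, 0, 0],
  ],
  offset=[
    [0, 0.0007, 0],
    [0, 0.0007, 0],
    [0, 0.0007, 0],
  ],
  fingers=[255, 255, 255],
)

```text
clock: 11.7
position: [0.5487, -0.0615, 0.0408]
tcp_rot: [103.0, 89.9, 9.1]
ft_force: [-2.6, -2.0, -1.3]
grip_width: 0.0534
```

Call:
play_rows(
  dr=[
    [0, 0, 0],
    [0, 0, 0],
  ],
  offset=[
    [0, 0.0004, 0],
    [0, 0.0004, 0],
  ],
  fingers=[255, 255],
)

```text
clock: 11.9
position: [0.5495, -0.0616, 0.0408]
tcp_rot: [102.4, 89.9, 8.5]
ft_force: [-1.6, -2.1, -2.1]
grip_width: 0.0532
```

Call:
play_rows(
  dr=[
    [0, 0, 0],
    [0, 0, 0],
  ],
  offset=[
    [0, 0.0003, 0],
    [0, 0.0003, 0],
  ],
  fingers=[255, 255],
)

```text
clock: 12.1
position: [0.55, -0.0616, 0.0408]
tcp_rot: [103.4, 89.9, 9.5]
ft_force: [-1.3, -1.3, -1.6]
grip_width: 0.0536
```

Call:
play_rows(
  dr=[
    [0, 0, 0],
    [0, 0, 0],
  ],
  offset=[
    [0, 0.0003, 0],
    [0, 0.0003, 0],
  ],
  fingers=[255, 255],
)

```text
clock: 12.3
position: [0.5506, -0.0617, 0.0408]
tcp_rot: [102.5, 89.9, 8.6]
ft_force: [-1.1, -1.6, -1.3]
grip_width: 0.0533
```

Call:
play_rows(
  dr=[
    [0, 0, 0],
    [0, 0, 0],
  ],
  offset=[
    [0, 0.0003, 0],
    [0, 0.0003, 0],
  ],
  fingers=[255, 255],
)

```text
clock: 12.5
position: [0.551, -0.0617, 0.0408]
tcp_rot: [107.6, 89.9, 13.7]
ft_force: [-2.1, -1.8, -0.1]
grip_width: 0.0535
```

Call:
play_rows(
  dr=[
    [0, 0, 0],
    [0, 0, 0],
  ],
  offset=[
    [0, 0.0003, 0],
    [0, 0.0002, 0],
  ],
  fingers=[255, 255],
)

```text
clock: 12.7
position: [0.5509, -0.0617, 0.0408]
tcp_rot: [161.9, 90.0, 68.1]
ft_force: [-6.2, -1.6, 1.7]
grip_width: 0.0536
```

Call:
play_rows(
  dr=[
    [0, 0, 0],
    [0, 0, 0],
  ],
  offset=[
    [0, 0.0002, 0],
    [0, 0, 0],
  ],
  fingers=[255, 255],
)

```text
clock: 12.9
position: [0.5509, -0.0617, 0.0408]
tcp_rot: [-149.7, 90.0, 116.4]
ft_force: [-6.3, 0.1, 2.7]
grip_width: 0.0533
```

Call:
play_rows(
  dr=[
    [0, 0, 0],
    [0, 0, 0],
  ],
  offset=[
    [0, 0.0002, 0],
    [0, 0, 0],
  ],
  fingers=[255, 255],
)

```text
clock: 13.1
position: [0.5509, -0.0617, 0.0408]
tcp_rot: [-122.6, 90.0, 143.5]
ft_force: [-6.3, -1.8, 3.7]
grip_width: 0.053
```

Run:
```python
from h import *
plan([.5358,-.0607,.041],goal(-3.9,-1))
```

```text
t 13.1 pos [ 0.5509 -0.0617  0.0408] F [-6.3 -1.8  3.7] T [-0.15  1.17  0.01] w 0.053 q [-14.6  14.8 106.    0.   59.2  79.3]
offset tool [-0.0002 -0.0152  0.    ] dr [ 0.0002 -0.0005  0.0007] norm deg 0.05
```

Call:
play_rows(
  dr=[
    [0, 0, 0],
    [0, 0, 0],
  ],
  offset=[
    [-0.0001, 0.0004, 0],
    [0, 0, 0],
  ],
  fingers=[255, 255],
)

```text
clock: 13.3
position: [0.5509, -0.0617, 0.0408]
tcp_rot: [-106.9, 89.9, 159.2]
ft_force: [-8.4, -1.4, 3.8]
grip_width: 0.0532
```

Call:
play_rows(
  dr=[
    [0, 0, 0],
    [0, 0, 0],
  ],
  offset=[
    [-0.0001, 0.0002, 0],
    [0, 0, 0],
  ],
  fingers=[255, 255],
)

```text
clock: 13.5
position: [0.5509, -0.0617, 0.0408]
tcp_rot: [-104.4, 89.9, 161.7]
ft_force: [-9.6, -1.4, 3.6]
grip_width: 0.0531
```

Call:
play_rows(
  dr=[
    [0, 0, 0],
    [0, 0, 0],
    [0, 0, 0],
    [0, 0, 0],
    [0, 0, 0],
    [0, 0, 0],
  ],
  offset=[
    [0, 0.0001, 0],
    [0, 0, 0],
    [0, 0, 0],
    [0, 0, 0],
    [0, 0, 0],
    [0, 0, 0],
  ],
  fingers=[255, 90, 75, 50, 20, 0],
)

```text
clock: 14.1
position: [0.5532, -0.0618, 0.0413]
tcp_rot: [97.3, 89.8, 3.4]
ft_force: [-0.1, -0.7, 0.5]
grip_width: 0.0776
```

Call:
play_rows(
  dr=[
    [0, 0, 0],
    [0, 0, 0],
    [0, 0, 0],
    [0, 0, 0],
    [0, 0, 0],
    [0, 0, 0],
    [0, 0, 0],
    [0, 0, 0],
  ],
  offset=[
    [0, 0, 0],
    [-0.01, 0, 0],
    [-0.03, 0, 0],
    [-0.045, 0, 0],
    [-0.045, 0, 0],
    [-0.045, -0.01, 0],
    [-0.04, -0.01, 0],
    [0, 0, 0],
  ],
  fingers=[0, 0, 0, 0, 0, 0, 0, 0],
)

```text
clock: 14.9
position: [0.5352, -0.0613, 0.2645]
tcp_rot: [81.7, 89.1, -12.2]
ft_force: [1.0, 0.3, -0.3]
grip_width: 0.0871
```

Run:
```python
from h import *
plan([.5358,-.0607,.041],goal(-3.9,-1))
C=cam("wrist");p,d=ctrl.snapshot("wrist");cv2.imwrite("pics/w7.png",p[:,:,::-1]);np.savez("pics/w7.npz",p=p,d=d,K=C[0],R=C[1],t=C[2])
```

```text
t 14.9 pos [ 0.5352 -0.0613  0.2645] F [ 1.   0.3 -0.3] T [ 0.04 -0.04 -0.08] w 0.0871 q [-15.   -1.4  98.    0.   82.5  78.9]
offset tool [ 0.2235 -0.0028 -0.0011] dr [ 0.0002  0.0021 -0.0147] norm deg 0.85
```

View pics/w7.png

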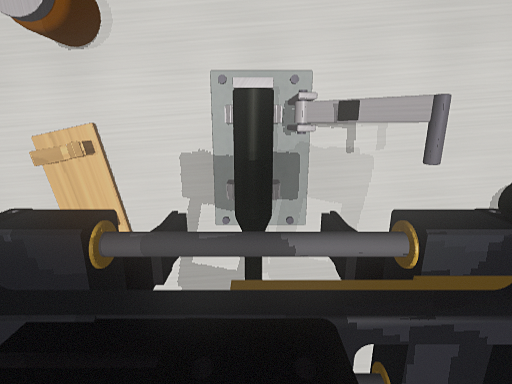

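```bash
cat >> h.py <<'E'
O=np.array([.5523,-.0618]);YAW=-3.9
ex=np.array([np.cos(np.radians(YAW)),np.sin(np.radians(YAW))]);ey=np.array([-ex[1],ex[0]])
def c2w(x,y,z): return np.r_[O+x*ex+y*ey,z]
def w2c(P): q=np.asarray(P)[:2]-O; return np.array([q@ex,q@ey,P[2]])
def tcph(a,x=.018,dz=0): return c2w(x,-.058+.135*np.cos(a),.1+.135*np.sin(a)-.019+dz)
def bara(C,u,v):
    d=ray(C,np.float64(u),np.float64(v));dc=np.array([d[:2]@ex,d[:2]@ey,d[2]]);o=w2c(C[2])
    r=o-np.array([0,-.058,.1]);A=dc[1:]@dc[1:];B=r[1:]@dc[1:];Cc=r[1:]@r[1:]-.135**2
    D=B*B-A*Cc
    if D<0: return None
    return [( (o+t*dc).round(4), round(np.arctan2(*( (r+t*dc)[[2,1]])),4)) for t in((-B-D**.5)/A,(-B+D**.5)/A)]
E
python3 - <<'E'
from h import *
z=np.load("pics/w7.npz");C=(z["K"],z["R"],z["t"]);p=z["p"];g=p.max(2).astype(int)
print(g[150,415:460])
for v in(100,110,120,130,140,150,158):
    u=np.where(g[v,420:456]<150)[0]+420; print(v,u.min(),u.max(),bara(C,(u.min()+u.max())/2,v), w2c(deproj(C,np.float64((u.min()+u.max())//2),np.float64(v),z["d"][v,(u.min()+u.max())//2])).round(4))
E
```

```text
[197 197 197 198 198 200 200 201 212 108  54  73  79  86  93  84 101 105
 110 115 119 118 119 113 114 110 101 122 213 202 200 200 200 201 200 200
 200 200 200 201 200 200 201 200 201]
100 433 450 None [ 0.0678 -0.1613  0.1887]
110 431 448 None [ 0.0596 -0.1615  0.1878]
120 430 447 None [ 0.0512 -0.1621  0.1877]
130 427 445 [(array([ 0.0424, -0.1688,  0.1771]), np.float64(2.534)), (array([ 0.0423, -0.1712,  0.1735]), np.float64(2.5658))] [ 0.0427 -0.1607  0.1891]
140 426 443 None [ 0.034  -0.1611  0.188 ]
150 424 442 None [ 0.025  -0.1622  0.1871]
158 423 440 [(array([ 0.0169, -0.1668,  0.18  ]), np.float64(2.5075)), (array([ 0.0157, -0.1732,  0.1704]), np.float64(2.5931))] [ 0.0178 -0.1618  0.1867]
```

Run:
```python
from h import *
z=np.load("pics/w7.npz");C=(z["K"],z["R"],z["t"]);p=z["p"];g=p.max(2).astype(int)
crop(p,280,80,190,100,4,"pics/w7c.png")
for v in range(150,170,2): print(v,g[v,428:440:3],z["d"][v,432].round(4))
z=np.load("pics/w1.npz");C=(z["K"],z["R"],z["t"])
for a,b in((728,64),(700,152),(703,276)):
    u,v=205+a/4-.5,20+b/4-.5; dd=z["d"][int(round(v)),int(round(u))]; print(w2c(deproj(C,np.float64(u),np.float64(v),np.float64(dd))).round(4), w2c(onz(C,np.float64(u),np.float64(v),.186)).round(4))
```

```text
150 [ 86 101 115 119] 0.2409
152 [ 91 102 115 117] 0.2405
154 [ 91 103 116 116] 0.2411
156 [ 93 108 115 115] 0.2402
158 [ 95 108 116 115] 0.2404
160 [ 96 109 117 114] 0.2417
162 [ 95 110 117 113] 0.2416
164 [120 108  89  99] 0.2422
166 [210 211 212 211] 0.432
168 [201 202 202 202] 0.4335
[ 0.0719 -0.1625  0.1897] [ 0.0729 -0.1641  0.186 ]
[ 0.0485 -0.1585  0.1864] [ 0.0486 -0.1587  0.186 ]
[ 0.0125 -0.163   0.1882] [ 0.0127 -0.164   0.186 ]
```

View pics/w7c.png

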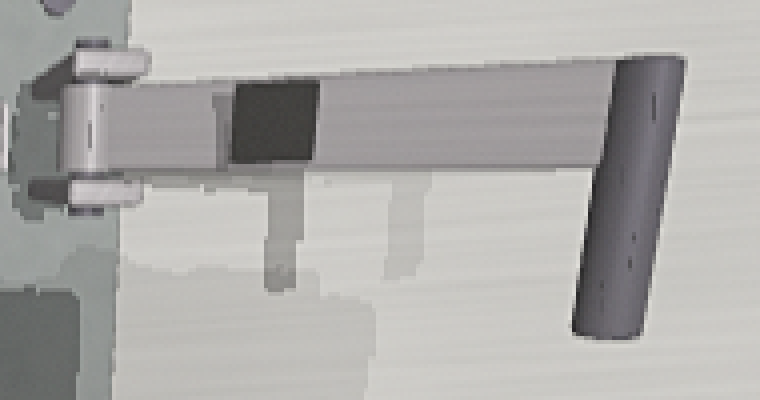

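Run:
```python
from h import *
print(tcph(2.47,.024)); plan(tcph(2.47,.024),goal(-3.9,-1))
```

```text
[ 0.56511153 -0.2267356   0.16500153]
t 14.95 pos [ 0.5343 -0.0611  0.261 ] F [-0.5 -0.5 -0.4] T [ 0.06 -0.01  0.01] w 0.087 q [-15.   -1.2  98.3   0.   82.4  78.9]
offset tool [0.0967 0.041  0.1631] dr [ 0.0001  0.0013 -0.0105] norm deg 0.6
```

Call:
play_rows(
  dr=[
    [0, 0, 0],
    [0, 0, 0],
    [0, 0, 0],
    [0, 0, 0],
    [0, 0, 0],
    [0, 0, 0],
  ],
  offset=[
    [0, 0.01, 0.035],
    [0, 0.01, 0.045],
    [0, 0.01, 0.045],
    [0, 0.011, 0.038],
    [0.02, 0, 0],
    [0, 0, 0],
  ],
  fingers=[0, 0, 0, 0, 0, 0],
)

```text
clock: 15.55
position: [0.5601, -0.2261, 0.2315]
tcp_rot: [-127.1, 89.6, 138.9]
ft_force: [0.1, 0.4, -1.5]
grip_width: 0.0868
```

Run:
```python
from h import *
plan(tcph(2.47,.024),goal(-3.9,-1))
C=cam("wrist");p,d=ctrl.snapshot("wrist");cv2.imwrite("pics/w8.png",p[:,:,::-1]);np.savez("pics/w8.npz",p=p,d=d,K=C[0],R=C[1],t=C[2])
```

```text
t 15.55 pos [ 0.5601 -0.2261  0.2315] F [ 0.1  0.4 -1.5] T [ 0.09  0.03 -0.01] w 0.0868 q [-29.5   9.7  89.8   0.1  80.8  64.5]
offset tool [0.0664 0.0054 0.0005] dr [-0.0021 -0.0038  0.005 ] norm deg 0.38
```

View pics/w8.png

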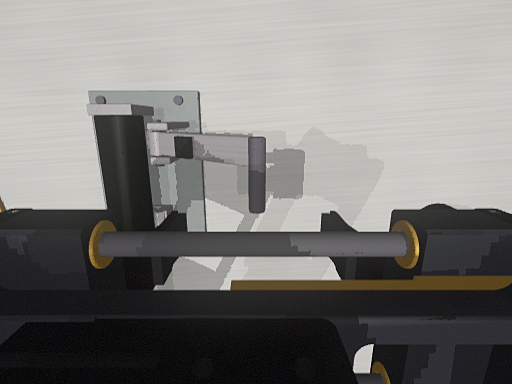

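Call:
play_rows(
  dr=[
    [0, 0, 0],
    [0, 0, 0],
    [0, 0, 0],
    [0, 0, 0],
    [0, 0, 0],
  ],
  offset=[
    [0.02, 0.004, 0.003],
    [0.02, 0, 0],
    [0.015, 0, 0],
    [0.011, 0, 0],
    [0, 0, 0],
  ],
  fingers=[0, 0, 0, 0, 0],
)

```text
clock: 16.1
position: [0.5652, -0.2281, 0.1683]
tcp_rot: [-150.9, 89.9, 115.3]
ft_force: [-0.9, -0.2, 0.1]
grip_width: 0.0867
```

Call:
play_rows(
  dr=[
    [0, 0, 0],
    [0, 0, 0],
    [0, 0, 0],
    [0, 0, 0],
    [0, 0, 0],
  ],
  offset=[
    [0, 0, 0],
    [0, 0, 0],
    [0, 0, 0],
    [0, 0, 0],
    [0, 0, 0],
  ],
  fingers=[100, 170, 185, 195, 200],
)

```text
clock: 16.6
position: [0.5664, -0.2294, 0.1705]
tcp_rot: [90.6, 89.9, -3.3]
ft_force: [-0.2, 0.1, 0.3]
grip_width: 0.0549
```

Run:
```python
from h import *
plan(tcph(2.47,.024),goal(-3.9,-1)); s,Rm,p=pose(); print(w2c(p))
```

```text
t 16.6 pos [ 0.5664 -0.2294  0.1705] F [-0.2  0.1  0.3] T [ 0.04  0.03 -0.02] w 0.0549 q [-29.5  12.9  92.8   0.1  74.1  64.4]
offset tool [ 0.0055 -0.0015 -0.0026] dr [-0.     -0.     -0.0026] norm deg 0.15
[ 0.02544191 -0.16624828  0.17051839]
```

Call:
play_rows(
  dr=[
    [0, 0, 0],
    [0, 0, 0],
    [0, 0, 0],
    [0, 0, 0],
    [0, 0, 0],
    [0, 0, 0],
    [0, 0, 0],
    [0, 0, 0],
  ],
  offset=[
    [0.004, 0, 0],
    [0, 0, 0],
    [0, 0, 0],
    [0, 0, 0],
    [0, 0, 0],
    [0, 0, 0],
    [0, 0, 0],
    [0, 0, 0],
  ],
  fingers=[200, 200, 200, 205, 205, 210, 210, 215],
)

```text
clock: 17.4
position: [0.5662, -0.2292, 0.1661]
tcp_rot: [100.8, 89.9, 6.9]
ft_force: [-0.1, 2.2, 0.0]
grip_width: 0.0146
```

Run:
```python
from h import *
plan(tcph(2.47,.024),goal(-3.9,-1)); s,Rm,p=pose(); print(w2c(p))
C=cam("wrist");p,d=ctrl.snapshot("wrist");cv2.imwrite("pics/w9.png",p[:,:,::-1])
```

```text
t 17.4 pos [ 0.5662 -0.2292  0.1661] F [-0.1  2.2  0. ] T [ 0.31  0.02 -0.04] w 0.0146 q [-29.5  13.2  93.    0.1  73.7  64.4]
offset tool [ 0.0011 -0.0013 -0.0024] dr [ 0.     -0.0004 -0.002 ] norm deg 0.12
[ 0.02528627 -0.16609579  0.16611347]
```

View pics/w9.png

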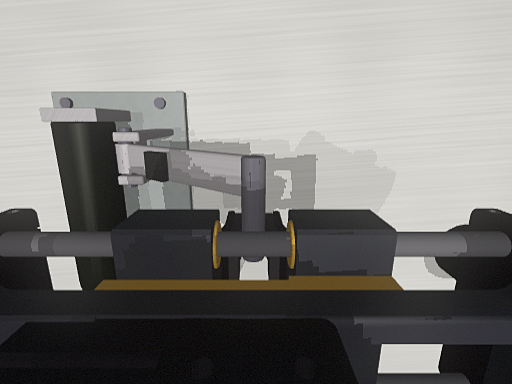

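Call:
play_rows(
  dr=[
    [0, 0, 0],
    [0, 0, 0],
    [0, 0, 0],
  ],
  offset=[
    [0, 0, 0],
    [0, 0, 0],
    [0, 0, 0],
  ],
  fingers=[225, 255, 255],
)

```text
clock: 17.75
position: [0.5663, -0.2289, 0.1661]
tcp_rot: [113.3, 89.9, 19.4]
ft_force: [0.5, 1.9, 0.2]
grip_width: 0.0131
```

Run:
```python
from h import *
plan(tcph(2.47,.024),goal(-3.9,-1)); s,Rm,p=pose(); print(w2c(p)); print(Rm.round(4))
a=2.48-np.arange(0,26)*.1
y=.135*np.cos(a);z=.135*np.sin(a)
for i in range(25): print(a[i+1].round(2),"off x %.4f z %.4f"%(-(z[i+1]-z[i]),-(y[i+1]-y[i])))
```

```text
t 17.75 pos [ 0.5663 -0.2289  0.1661] F [0.5 1.9 0.2] T [ 0.44 -0.04 -0.  ] w 0.0131 q [-29.5  13.2  93.    0.1  73.7  64.4]
offset tool [ 0.0011 -0.0013 -0.0021] dr [ 0.0003 -0.0008 -0.002 ] norm deg 0.12
[ 0.02530665 -0.16575596  0.16610695]
[[ 2.000e-03  9.977e-01 -6.780e-02]
 [ 7.000e-04 -6.780e-02 -9.977e-01]
 [-1.000e+00  2.000e-03 -8.000e-04]]
2.38 off x -0.0102 z -0.0088
2.28 off x -0.0093 z -0.0098
2.18 off x -0.0083 z -0.0107
2.08 off x -0.0072 z -0.0114
1.98 off x -0.0060 z -0.0121
1.88 off x -0.0047 z -0.0126
1.78 off x -0.0035 z -0.0130
1.68 off x -0.0021 z -0.0133
1.58 off x -0.0008 z -0.0135
1.48 off x 0.0006 z -0.0135
1.38 off x 0.0019 z -0.0134
1.28 off x 0.0032 z -0.0131
1.18 off x 0.0045 z -0.0127
1.08 off x 0.0058 z -0.0122
0.98 off x 0.0069 z -0.0116
0.88 off x 0.0081 z -0.0108
0.78 off x 0.0091 z -0.0100
0.68 off x 0.0101 z -0.0090
0.58 off x 0.0109 z -0.0080
0.48 off x 0.0116 z -0.0068
0.38 off x 0.0123 z -0.0056
0.28 off x 0.0128 z -0.0044
0.18 off x 0.0131 z -0.0031
0.08 off x 0.0134 z -0.0017
-0.02 off x 0.0135 z -0.0004
```

Call:
play_rows(
  dr=[
    [0, 0, 0],
    [0, 0, 0],
    [0, 0, 0],
    [0, 0, 0],
    [0, 0, 0],
    [0, 0, 0],
  ],
  offset=[
    [-0.0051, 0, -0.0044],
    [-0.0051, 0, -0.0044],
    [-0.0046, 0, -0.0049],
    [-0.0046, 0, -0.0049],
    [-0.0042, 0, -0.0053],
    [-0.0042, 0, -0.0053],
  ],
  fingers=[255, 255, 255, 255, 255, 255],
)

```text
clock: 18.35
position: [0.5681, -0.2024, 0.194]
tcp_rot: [30.6, 89.7, -63.4]
ft_force: [1.4, -6.9, -3.5]
grip_width: 0.0129
```

```bash
cat >> h.py <<'E'
def st():
    s,Rm,p=pose(); c=w2c(p); g=c+[0,.058,.019-.1]; F=s["ft_force"]
    Fc=np.array([F[:2]@ex,F[:2]@ey,F[2]]); a=np.arctan2(g[2],g[1])
    print("t",s["clock"],"c",c.round(4),"a",a.round(3),"r",np.hypot(g[1],g[2]).round(4),"Fc",Fc.round(1),"rad",(Fc[1]*np.cos(a)+Fc[2]*np.sin(a)).round(1),"tan(open+)",(-Fc[1]*np.sin(a)+Fc[2]*np.cos(a)).round(1),"T",s["torque"].round(2),"w",round(s["grip_width"],4))
E
python3 -c "
from h import *
st()"
```

```text
t 18.35 c [ 0.0253 -0.1392  0.194 ] a 2.194 r 0.1392 Fc [ 1.8 -6.8 -3.5] rad 1.1 tan(open+) 7.5 T [-1.35 -0.17  0.02] w 0.0129
```

Call:
play_rows(
  dr=[
    [0, 0, 0],
    [0, 0, 0],
    [0, 0, 0],
    [0, 0, 0],
    [0, 0, 0],
    [0, 0, 0],
    [0, 0, 0],
    [0, 0, 0],
    [0, 0, 0],
    [0, 0, 0],
  ],
  offset=[
    [-0.0036, 0, -0.0057],
    [-0.0036, 0, -0.0057],
    [-0.003, 0, -0.006],
    [-0.003, 0, -0.006],
    [-0.0024, 0, -0.0063],
    [-0.0024, 0, -0.0063],
    [-0.0017, 0, -0.0065],
    [-0.0017, 0, -0.0065],
    [-0.001, 0, -0.0067],
    [-0.001, 0, -0.0067],
  ],
  fingers=[255, 255, 255, 255, 255, 255, 255, 255, 255, 255],
)

```text
clock: 19.35
position: [0.5727, -0.1417, 0.2207]
tcp_rot: [33.7, 89.5, -60.3]
ft_force: [-4.0, -9.6, 8.0]
grip_width: 0.0131
```

```bash
python3 -c "
from h import *
st()"
```

```text
t 19.35 c [ 0.0258 -0.0783  0.2207] a 1.715 r 0.1411 Fc [-3.4 -9.8  8. ] rad 9.4 tan(open+) 8.6 T [-1.78  0.84  0.03] w 0.0131
```

Call:
play_rows(
  dr=[
    [0, 0, 0],
    [0, 0, 0],
    [0, 0, 0],
    [0, 0, 0],
    [0, 0, 0],
    [0, 0, 0],
  ],
  offset=[
    [-0.0009, 0, -0.0067],
    [-0.0009, 0, -0.0067],
    [-0.0001, 0, -0.0067],
    [0.0001, 0, -0.0067],
    [0.0007, 0, -0.0067],
    [0.0009, 0, -0.0067],
  ],
  fingers=[255, 255, 255, 255, 255, 255],
)

```text
clock: 19.95
position: [0.5758, -0.1003, 0.2198]
tcp_rot: [45.4, 89.6, -48.6]
ft_force: [-2.1, -6.0, 7.1]
grip_width: 0.013
```

```bash
python3 -c "
from h import *
st()"
```

```text
t 19.95 c [ 0.0261 -0.0368  0.2198] a 1.419 r 0.1404 Fc [-1.7 -6.1  7.1] rad 6.1 tan(open+) 7.1 T [-1.3   0.29  0.01] w 0.013
```

Call:
play_rows(
  dr=[
    [0, 0, 0],
    [0, 0, 0],
    [0, 0, 0],
    [0, 0, 0],
    [0, 0, 0],
    [0, 0, 0],
    [0, 0, 0],
    [0, 0, 0],
  ],
  offset=[
    [0.0012, 0, -0.0066],
    [0.0013, 0, -0.0066],
    [0.002, 0, -0.0064],
    [0.0023, 0, -0.0064],
    [0.0029, 0, -0.0061],
    [0.0029, 0, -0.0061],
    [0.0034, 0, -0.0058],
    [0.0035, 0, -0.0058],
  ],
  fingers=[255, 255, 255, 255, 255, 255, 255, 255],
)

```text
clock: 20.75
position: [0.5794, -0.0502, 0.1997]
tcp_rot: [50.7, 89.6, -43.2]
ft_force: [1.1, -6.2, 5.5]
grip_width: 0.0131
```

```bash
python3 -c "
from h import *
st()"
```

```text
t 20.75 c [0.0262 0.0134 0.1997] a 1.029 r 0.1385 Fc [ 1.6 -6.1  5.5] rad 1.5 tan(open+) 8.1 T [-1.22  0.   -0.05] w 0.0131
```

Call:
play_rows(
  dr=[
    [0, 0, 0],
    [0, 0, 0],
    [0, 0, 0],
    [0, 0, 0],
    [0, 0, 0],
    [0, 0, 0],
    [0, 0, 0],
    [0, 0, 0],
    [0, 0, 0],
    [0, 0, 0],
  ],
  offset=[
    [0.004, 0, -0.0054],
    [0.004, 0, -0.0054],
    [0.0045, 0, -0.005],
    [0.0046, 0, -0.005],
    [0.005, 0, -0.0045],
    [0.0051, 0, -0.0045],
    [0.0054, 0, -0.004],
    [0.0055, 0, -0.004],
    [0.0058, 0, -0.0034],
    [0.0058, 0, -0.0034],
  ],
  fingers=[255, 255, 255, 255, 255, 255, 255, 255, 255, 255],
)

```text
clock: 21.75
position: [0.5825, -0.0047, 0.1492]
tcp_rot: [66.2, 89.7, -27.7]
ft_force: [1.3, -5.9, 3.2]
grip_width: 0.0132
```

```bash
python3 -c "
from h import *
st()"
```

```text
t 21.75 c [0.0263 0.059  0.1492] a 0.527 r 0.1354 Fc [ 1.7 -5.8  3.2] rad -3.4 tan(open+) 5.7 T [-1.39 -0.14 -0.02] w 0.0132
```

Call:
play_rows(
  dr=[
    [0, 0, 0],
    [0, 0, 0],
    [0, 0, 0],
    [0, 0, 0],
    [0, 0, 0],
    [0, 0, 0],
  ],
  offset=[
    [0.0061, 0, -0.0026],
    [0.0062, 0, -0.0026],
    [0.0064, 0, -0.0021],
    [0.0064, 0, -0.002],
    [0.0065, 0, -0.0015],
    [0.0066, 0, -0.0015],
  ],
  fingers=[255, 255, 255, 255, 255, 255],
)

```text
clock: 22.35
position: [0.5835, 0.0095, 0.1105]
tcp_rot: [109.3, 89.7, 15.4]
ft_force: [1.9, -0.7, 5.8]
grip_width: 0.0129
```

```bash
python3 -c "
from h import *
st()
p,d=ctrl.snapshot('scene');crop(p,195,120,180,145,4,'pics/s4.png')"
```

```text
t 22.35 c [0.0262 0.0733 0.1105] a 0.221 r 0.1346 Fc [ 1.9 -0.5  5.8] rad 0.8 tan(open+) 5.8 T [-0.35 -0.26 -0.04] w 0.0129
```

View pics/s4.png

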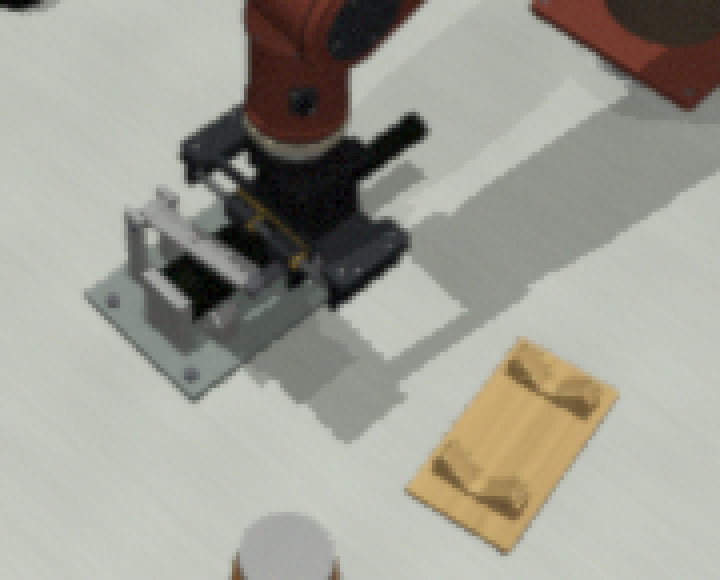

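Call:
play_rows(
  dr=[
    [0, 0, 0],
    [0, 0, 0],
    [0, 0, 0],
    [0, 0, 0],
    [0, 0, 0],
    [0, 0, 0],
  ],
  offset=[
    [0.003, 0, -0.0005],
    [0.003, 0, -0.0005],
    [0.003, 0, -0.0004],
    [0.003, 0, -0.0003],
    [0.002, 0, -0.0002],
    [0.001, 0, -0.0001],
  ],
  fingers=[255, 255, 255, 255, 255, 255],
)

```text
clock: 23.0
position: [0.5836, 0.012, 0.0956]
tcp_rot: [119.1, 89.7, 25.2]
ft_force: [2.8, 2.2, 6.3]
grip_width: 0.013
```

```bash
python3 -c "
from h import *
st()"
```

```text
t 23.0 c [0.0262 0.0757 0.0956] a 0.109 r 0.1345 Fc [2.7 2.4 6.3] rad 3.1 tan(open+) 6.0 T [ 0.06 -0.47  0.04] w 0.013
```

Call:
play_rows(
  dr=[
    [0, 0, 0],
    [0, 0, 0],
    [0, 0, 0],
  ],
  offset=[
    [0.001, 0, 0],
    [0.001, 0, -0.0001],
    [0.001, 0, 0],
  ],
  fingers=[255, 255, 255],
)

```text
clock: 23.3
position: [0.5836, 0.0123, 0.0928]
tcp_rot: [122.1, 89.7, 28.2]
ft_force: [2.4, 3.1, 6.6]
grip_width: 0.0129
```

Call:
play_rows(
  dr=[
    [0, 0, 0],
    [0, 0, 0],
  ],
  offset=[
    [0.001, 0, 0],
    [0.001, 0, 0],
  ],
  fingers=[255, 255],
)

```text
clock: 23.5
position: [0.5836, 0.0124, 0.0907]
tcp_rot: [124.8, 89.7, 30.9]
ft_force: [3.2, 3.2, 4.7]
grip_width: 0.0129
```

```bash
python3 -c "
from h import *
st()"
```

```text
t 23.5 c [0.0262 0.0762 0.0907] a 0.072 r 0.1345 Fc [3.  3.4 4.7] rad 3.7 tan(open+) 4.4 T [ 0.24 -0.43 -0.05] w 0.0129
```

Call:
play_rows(
  dr=[
    [0, 0, 0],
    [0, 0, 0],
  ],
  offset=[
    [0.001, 0, 0.0001],
    [0.001, 0, 0.0001],
  ],
  fingers=[255, 255],
)

```text
clock: 23.7
position: [0.5837, 0.0126, 0.0888]
tcp_rot: [129.7, 89.7, 35.8]
ft_force: [2.5, 4.8, 5.7]
grip_width: 0.0129
```

Call:
play_rows(
  dr=[
    [0, 0, 0],
    [0, 0, 0],
  ],
  offset=[
    [0.0005, 0, 0],
    [0.0005, 0, 0],
  ],
  fingers=[255, 255],
)

```text
clock: 23.9
position: [0.5837, 0.0126, 0.0878]
tcp_rot: [130.5, 89.7, 36.6]
ft_force: [3.7, 4.0, 4.8]
grip_width: 0.0124
```

Call:
play_rows(
  dr=[
    [0, 0, 0],
    [0, 0, 0],
  ],
  offset=[
    [0.0005, 0, 0],
    [0.0005, 0, 0],
  ],
  fingers=[255, 255],
)

```text
clock: 24.1
position: [0.5837, 0.0127, 0.0867]
tcp_rot: [131.0, 89.7, 37.2]
ft_force: [3.3, 5.8, 4.5]
grip_width: 0.0128
```

Call:
play_rows(
  dr=[
    [0, 0, 0],
    [0, 0, 0],
  ],
  offset=[
    [0.0005, 0, 0],
    [0.0005, 0, 0],
  ],
  fingers=[255, 255],
)

```text
clock: 24.3
position: [0.5837, 0.0127, 0.0857]
tcp_rot: [130.9, 89.7, 37.1]
ft_force: [2.9, 4.4, 5.4]
grip_width: 0.013
```

Call:
play_rows(
  dr=[
    [0, 0, 0],
    [0, 0, 0],
  ],
  offset=[
    [0.0005, 0, -0.0003],
    [0.0005, 0, 0],
  ],
  fingers=[255, 255],
)

```text
clock: 24.5
position: [0.5837, 0.0128, 0.0848]
tcp_rot: [127.8, 89.7, 33.9]
ft_force: [3.1, 3.4, 6.0]
grip_width: 0.0126
```

Call:
play_rows(
  dr=[
    [0, 0, 0],
    [0, 0, 0],
  ],
  offset=[
    [0.0005, 0, 0],
    [0.0005, 0, 0],
  ],
  fingers=[255, 255],
)

```text
clock: 24.7
position: [0.5837, 0.0128, 0.0837]
tcp_rot: [128.8, 89.7, 34.9]
ft_force: [3.6, 4.3, 6.4]
grip_width: 0.0128
```

```bash
python3 -c "
from h import *
st()"
```

```text
t 24.7 c [0.0262 0.0766 0.0837] a 0.02 r 0.1346 Fc [3.3 4.5 6.4] rad 4.6 tan(open+) 6.3 T [ 0.46 -0.44 -0.01] w 0.0128
```

Call:
play_rows(
  dr=[
    [0, 0, 0],
    [0, 0, 0],
  ],
  offset=[
    [0.0005, 0, 0],
    [0.0005, 0, 0],
  ],
  fingers=[255, 255],
)

```text
clock: 24.9
position: [0.5837, 0.0128, 0.0827]
tcp_rot: [129.3, 89.7, 35.4]
ft_force: [3.2, 4.4, 5.5]
grip_width: 0.0129
```

Call:
play_rows(
  dr=[
    [0, 0, 0],
    [0, 0, 0],
  ],
  offset=[
    [0.0005, 0, 0],
    [0.0003, 0, 0],
  ],
  fingers=[255, 255],
)

```text
clock: 25.1
position: [0.5837, 0.0129, 0.0819]
tcp_rot: [129.4, 89.7, 35.6]
ft_force: [3.8, 3.5, 5.2]
grip_width: 0.0127
```

```bash
python3 -c "
from h import *
st()"
```

```text
t 25.1 c [0.0262 0.0766 0.0819] a 0.007 r 0.1346 Fc [3.5 3.8 5.2] rad 3.8 tan(open+) 5.2 T [ 0.47 -0.46  0.04] w 0.0127
```

Call:
play_rows(
  dr=[
    [0, 0, 0],
    [0, 0, 0],
  ],
  offset=[
    [0.0005, 0, 0],
    [0.0005, 0, 0],
  ],
  fingers=[255, 255],
)

```text
clock: 25.3
position: [0.5837, 0.0129, 0.081]
tcp_rot: [129.9, 89.7, 36.0]
ft_force: [2.5, 3.9, 5.5]
grip_width: 0.0128
```

Call:
play_rows(
  dr=[
    [0, 0, 0],
    [0, 0, 0],
  ],
  offset=[
    [0.0005, 0, 0],
    [0.0003, 0, 0],
  ],
  fingers=[255, 255],
)

```text
clock: 25.5
position: [0.5837, 0.0129, 0.0803]
tcp_rot: [129.7, 89.7, 35.8]
ft_force: [1.6, 3.7, 7.3]
grip_width: 0.013
```

```bash
python3 -c "
from h import *
st()
C=cam('wrist');p,d=ctrl.snapshot('wrist');cv2.imwrite('pics/w10.png',p[:,:,::-1])
p,d=ctrl.snapshot('scene');crop(p,215,150,80,70,8,'pics/s5.png')
st()"
```

```text
t 25.5 c [0.0262 0.0766 0.0803] a -0.005 r 0.1346 Fc [1.3 3.8 7.3] rad 3.8 tan(open+) 7.3 T [ 0.43 -0.32  0.05] w 0.013
t 25.6 c [0.0262 0.0767 0.0803] a -0.005 r 0.1347 Fc [2.3 4.  5.8] rad 3.9 tan(open+) 5.8 T [ 0.46 -0.39  0.04] w 0.0125
```

View pics/w10.png

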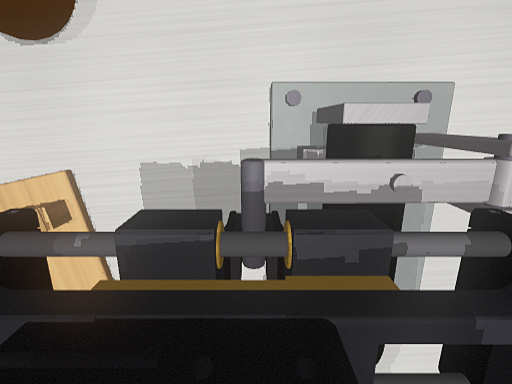

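View pics/s5.png

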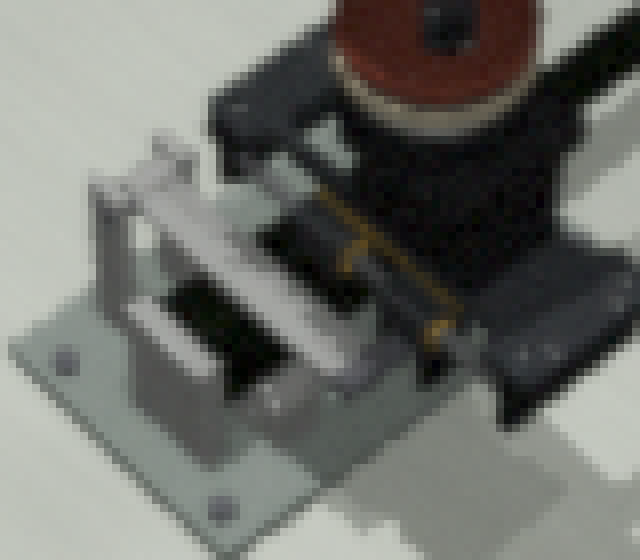

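Call:
play_rows(
  dr=[
    [0, 0, 0],
    [0, 0, 0],
  ],
  offset=[
    [0.0005, 0, 0],
    [0.0002, 0, 0],
  ],
  fingers=[255, 255],
)

```text
clock: 25.8
position: [0.5837, 0.0129, 0.0797]
tcp_rot: [129.9, 89.7, 36.0]
ft_force: [1.8, 4.8, 8.2]
grip_width: 0.0128
```

Call:
play_rows(
  dr=[
    [0, 0, 0],
    [0, 0, 0],
  ],
  offset=[
    [0.0005, 0, 0],
    [0.0002, 0, 0],
  ],
  fingers=[255, 255],
)

```text
clock: 26.0
position: [0.5837, 0.0129, 0.0791]
tcp_rot: [129.9, 89.7, 36.0]
ft_force: [0.8, 4.1, 8.2]
grip_width: 0.0126
```

Call:
play_rows(
  dr=[
    [0, 0, 0],
    [0, 0, 0],
  ],
  offset=[
    [0.0005, 0, 0],
    [0.0, 0, 0],
  ],
  fingers=[255, 255],
)

```text
clock: 26.2
position: [0.5837, 0.0129, 0.0787]
tcp_rot: [129.9, 89.7, 36.0]
ft_force: [1.6, 4.1, 7.5]
grip_width: 0.0127
```

Call:
play_rows(
  dr=[
    [0, 0, 0],
    [0, 0, 0],
  ],
  offset=[
    [0.0005, 0, 0],
    [0.0002, 0, 0],
  ],
  fingers=[255, 255],
)

```text
clock: 26.4
position: [0.5837, 0.0129, 0.0781]
tcp_rot: [130.2, 89.7, 36.3]
ft_force: [0.9, 4.3, 10.5]
grip_width: 0.0126
```

Call:
play_rows(
  dr=[
    [0, 0, 0],
    [0, 0, 0],
  ],
  offset=[
    [0.0004, 0, 0],
    [0, 0, 0],
  ],
  fingers=[255, 255],
)

```text
clock: 26.6
position: [0.5837, 0.013, 0.0778]
tcp_rot: [130.4, 89.7, 36.5]
ft_force: [0.8, 3.6, 9.0]
grip_width: 0.0126
```

```bash
python3 -c "
from h import *
st()
for i in range(4): ctrl.snapshot('top'); st()"
```

```text
t 26.6 c [0.0263 0.0767 0.0778] a -0.024 r 0.1348 Fc [0.6 3.6 9. ] rad 3.4 tan(open+) 9.1 T [ 0.55 -0.14  0.04] w 0.0126
t 26.65 c [0.0263 0.0767 0.0778] a -0.024 r 0.1348 Fc [1.  4.  9.2] rad 3.8 tan(open+) 9.2 T [ 0.55 -0.17  0.04] w 0.0125
t 26.7 c [0.0263 0.0767 0.0778] a -0.024 r 0.1348 Fc [0.2 4.5 9.4] rad 4.3 tan(open+) 9.5 T [ 0.58 -0.13 -0.01] w 0.0125
t 26.75 c [0.0263 0.0767 0.0778] a -0.024 r 0.1348 Fc [-0.4  4.1  9.4] rad 3.9 tan(open+) 9.5 T [ 0.56 -0.12  0.04] w 0.013
t 26.8 c [0.0263 0.0767 0.0778] a -0.024 r 0.1348 Fc [ 1.3  4.5 10.4] rad 4.2 tan(open+) 10.5 T [ 0.54 -0.19 -0.01] w 0.0126
```

Call:
play_rows(
  dr=[
    [0, 0, 0],
    [0, 0, 0],
    [0, 0, 0],
    [0, 0, 0],
    [0, 0, 0],
    [0, 0, 0],
  ],
  offset=[
    [0, 0, 0],
    [0, 0, 0],
    [0, 0, 0],
    [0, 0, 0],
    [0, 0, 0],
    [0, 0, 0],
  ],
  fingers=[208, 200, 190, 185, 185, 185],
)

```text
clock: 27.4
position: [0.5825, 0.0109, 0.0763]
tcp_rot: [106.1, 89.9, 12.2]
ft_force: [-0.2, -0.2, -0.4]
grip_width: 0.0235
```

```bash
python3 -c "
from h import *
st()"
```

```text
t 27.4 c [0.0252 0.0746 0.0763] a -0.036 r 0.1326 Fc [-0.2 -0.2 -0.4] rad -0.2 tan(open+) -0.4 T [ 0.01  0.04 -0.01] w 0.0235
```

Call:
play_rows(
  dr=[
    [0, 0, 0],
    [0, 0, 0],
    [0, 0, 0],
    [0, 0, 0],
    [0, 0, 0],
    [0, 0, 0],
    [0, 0, 0],
    [0, 0, 0],
    [0, 0, 0],
  ],
  offset=[
    [-0.003, 0, -0.001],
    [-0.007, 0, 0],
    [-0.015, 0, 0],
    [-0.025, 0, 0],
    [-0.03, 0, 0],
    [-0.04, -0.01, 0.02],
    [-0.04, -0.03, 0.035],
    [-0.02, -0.03, 0.03],
    [0, 0, 0],
  ],
  fingers=[185, 185, 185, 185, 185, 120, 60, 0, 0],
)

```text
clock: 28.3
position: [0.5126, -0.0652, 0.2551]
tcp_rot: [73.6, 89.4, -20.4]
ft_force: [0.4, 1.1, -0.3]
grip_width: 0.048
```

Run:
```python
from h import *
st()
C=cam('wrist');p,d=ctrl.snapshot('wrist');cv2.imwrite('pics/w11.png',p[:,:,::-1]);np.savez('pics/w11.npz',p=p,d=d,K=C[0],R=C[1],t=C[2])
p,d=ctrl.snapshot('scene');crop(p,215,110,100,110,6,'pics/s6.png')
```

```text
t 28.3 c [-0.0394 -0.0061  0.2551] a 1.281 r 0.1817 Fc [ 0.4  1.1 -0.3] rad 0.0 tan(open+) -1.2 T [ 0.03 -0.   -0.03] w 0.048
```

View pics/w11.png

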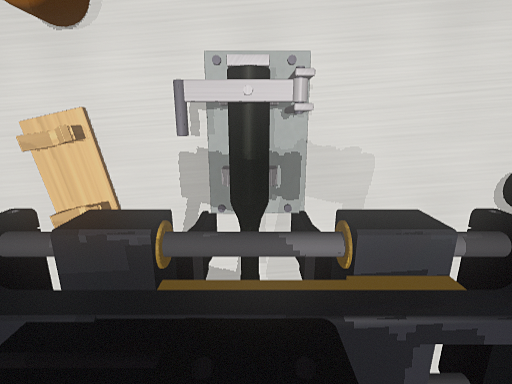

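View pics/s6.png

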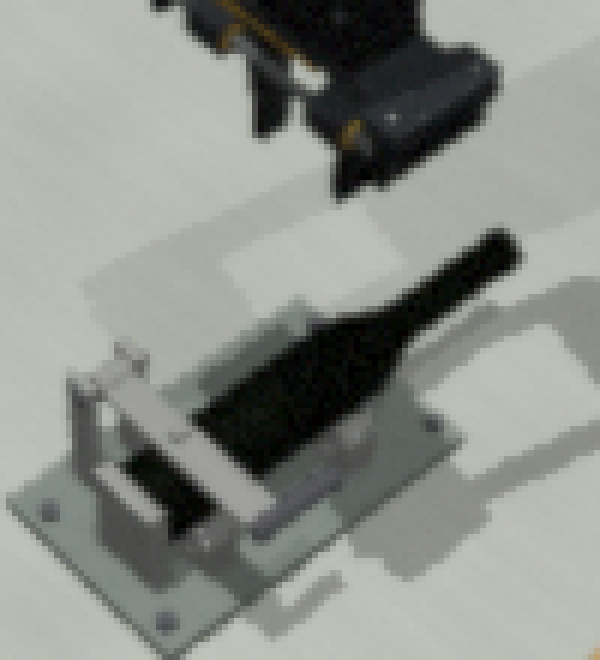

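Run:
```python
from h import *
z=np.load("pics/w11.npz");C=(z["K"],z["R"],z["t"]);p=z["p"];g=p.max(2).astype(int)
print(g[50:75,240],g[50:75,255])
for u in(240,255):
    v=np.where(g[56:75,u]<90)[0][0]+56-.5
    print("base top edge cradle",w2c(onz(C,np.float64(u),v,.087)).round(4))
print("stop",w2c(onz(C,np.float64(248),np.float64(65.5),.083)).round(4))
print("bar",[w2c(deproj(C,np.float64(181),np.float64(v),z["d"][v,181])).round(4) for v in(110,118,126)])
print("strap",[w2c(deproj(C,np.float64(u),np.float64(91),z["d"][91,u])).round(4) for u in(200,220,270,285)])
st()
```

```text
[187 164 170 166 187 201 202 207 209 207 206 209 214 221 193 109  47  56
  57  60  59  57  56  59  59] [188 164 170 168 184 203 209 209 208 209 210 211 212 221 182  75  51  60
  60  62  60  60  62  60  60]
base top edge cradle [0.0902 0.0089 0.087 ]
base top edge cradle [ 0.0912 -0.0084  0.087 ]
stop [ 0.0909 -0.0003  0.083 ]
bar [array([0.0403, 0.0752, 0.106 ]), array([0.0316, 0.0757, 0.1063]), array([0.0228, 0.0764, 0.1057])]
strap [array([0.0607, 0.0532, 0.1037]), array([0.0606, 0.0308, 0.1046]), array([ 0.0604, -0.0249,  0.105 ]), array([ 0.0604, -0.0416,  0.1045])]
t 28.4 c [-0.039  -0.0037  0.2514] a 1.262 r 0.1789 Fc [ 0.2  0.2 -1.1] rad -1.0 tan(open+) -0.5 T [-0.01  0.02  0.03] w 0.056
```

```bash
python3 -c "
from h import *
print(ctrl.sign_off())"
```

```text
the job is handed in; nothing more can be done
None
```

The bottle is lying in both V-blocks, neck away from the end stop, with its base against the stop and the strap clamped over it. I handed the job in at about 28 s of the 72 s allowed, and no verdict came back.

- **Pressing the base on the stop:** I slid the gripped bottle along in fractions of a millimetre. At the stop the wrist read about 9.6 N in total. Some 2 to 3 N of that was sliding friction, so I estimate about 7 N on the stop itself. I did not push again to confirm the bottle was still pressing after I let go.
- **Clamping the strap:** I swung the strap over by its handle and pressed in small steps. The handle force rose from about 5.4 N, which is the hinge friction, to about 9.5 N. That works out to roughly 10 N on the pad. Then I opened the fingers and withdrew.
- **Last pictures:**
  - The base edge measures at x ≈ 0.0905 m in the cradle and the stop face at 0.091 m. No gap shows, though one under about 1 mm could be hidden from that view.
  - The strap is level, at about -0.01 rad. That angle alone would put about 12 N on the pad instead of 10, but the difference is within the depth noise.
- **Other checks:** The robot is clear of everything with about zero force, and I did not touch the other things on the bench.
- **Disagreement with the description:** The handle bar looks to stand out about 38 mm from the strap's edge, not 50 mm. I gripped it slightly nearer the strap because of that.

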